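Load the track tester and hold its dead-man lever

ROBOT

A 6-joint arm with a two-finger parallel gripper is mounted at the origin on a cart in front of the work surface, level with it; the furniture and walls round the work are solid. World frame = base frame: x ahead of the robot, y to its left, z up, the work surface at z = 0. Lengths are in m, angles in degrees, forces in N, time in s.
With the tool pointing down it reaches from about 0.25 to 0.725 m from the base axis. Payload 9.7 kg.
Tool frame: the origin (TCP) lies midway between the tips of the shut fingers; the grasp point (between the pads) lies 19 mm behind it; y points along the fingers, z is the direction in which the jaws open and shut, and the axes are right-handed (so a half turn about y gives the same grasp; the last joint's range is limited). The gripper opens to 85 mm and grips with 20 to 120 N. Pads are 22 mm wide; open, the fingers measure 114 mm over their backs; the gripper's body (76 mm by 85 mm) begins 54 mm behind the grasp point. The pads swing forward as they close: fully open they stand 13 mm farther back than shut.
Start: joints at [-75, 4.979, 10.078, 95.1, 0, 90], TCP at [0.142, -0.531, 0.204] pointing down, gripper open.
Joint ranges: [-179.16, 179.16], [-48.56, 103.87], [-65.8, 70.77], [-126.05, 130.52], [-82.76, 87.17], [-180, 180]. Speed limits (degrees/s): [127.2, 127.2, 147.25, 180, 180, 180].

INTERFACE

Orientations are given as a 3x3 rotation matrix whose columns are the frame's x, y, z axes.
In Python, from workcell import readout, imaging, robot gives the robot as it stands.
- The arm moves only by the tool drive_tool, never from a script. Its argument "commands" is a list of rows, each a list of 7 numbers: the turn, a rotation vector about the tool's x, y, z in rad, then the shift along the tool's x, y, z in mm, then the closure in counts, from 0 (fully open) to 255 (shut). In form: [[ax, ay, az, dx, dy, dz, fingers], ...]. A call has 1 to 10 rows; each row shifts and turns the commanded pose from where the row before left it, along the tool's axes as they then stand; what a row does not reach is not made up. A row lasts 1/8 s, in which the tool goes at most 62.5 mm and 10.7 degrees, less where a joint would pass 70% of its speed; a pose out of reach is approached as far as the arm can. A call is refused whole if a number of a shift passes 62.5 or a number of a turn 0.188, either way. A call with a gripper value outside its range is refused whole. The fingers move at their own pace and stop on an object; "grip_force" is the grip in N (left out, the last holds). Time passes only in rows, so rows that do not move let the fingers close. It gives the time, the measured TCP pose, the force and the opening at its end, in the units of the state.
- readout.get_state(): the state, without advancing time (a new reading comes with each control period).
- imaging.grab_frame(name): name is "scene" or "top" or "wrist"; returns the picture (384x512x3 uint8, blue, green, red); there is no depth.
- imaging.camera_model(name): a dict with "fov_y" (degrees; the focal length in pixels is half the picture's height over the tangent of half this angle, whatever the lens; pixels are square), "cx", "cy" (the principal point, pixels), "cam_to_world" (4x4, takes a point from camera to world coordinates). Camera axes: x right, y down, z forward; pixel columns grow to the right and rows downward; lengths in m; the calibration is good to about 2 mm. A picture is of the moment at which its call begins: read the wrist's pose just before it. camera_model takes no time and is no camera call; for the wrist camera it gives the pose at the moment of the call.
- robot.finish_job(): hands the job in, once; it reports no verdict.
The state is a dict: "time": time; "qpos": joint angles; "joint_velocities": joint speeds; "effort": joint torques, N m; "position": TCP position; "tool_rot": TCP orientation; "ft_force": force on the tool from outside, world axes, zero at the start; "ft_torque": the same for the moment, N m; "finger_gap": finger opening in m.
Only numpy, scipy, OpenCV 4.12 (cv2) and the standard library are available. Lean on these libraries where they do the work, as an engineer would, in place of code of your own. Each camera call takes 0.05 s, during which the arm holds its last target.

TASK

Sort the three loose straight track pieces by length into the track tester: the long one flat into the single place of the back row, the two short ones flat into the two places of the front row. Only when all three lie in place and are let go, press the tester's orange dead-man lever down to half travel, so that its pointer stands in the green band (lever level), without ever pushing it through to the bottom of its travel. Finish while still holding the lever down there, steadily, with the gripper, and leave the pliers, the buffer stop and the nut alone.

Things in the scene. Friction and masses are not known exactly. Their poses are not given: they have to be found in the camera images.
- track_long_center (a point): Centre, half-way up, of a long piece of straight black model track: 173 mm long along this point's y axis, 38 mm wide along x, 9 mm high; z up. Loose, flat on the bench at the start, about 60 g. Grasp it across its width at its middle. Either way round will do.
- track_short_1_center (a point): Centre, half-way up, of a short piece of straight black model track: 99 mm long along this point's y axis, 38 mm wide along x, 9 mm high; z up. Loose, flat on the bench at the start, about 60 g. Grasp it across its width at its middle. Either way round will do. The two short pieces are alike and may swap places.
- track_short_2_center (a point): Centre, half-way up, of a short piece of straight black model track: 99 mm long along this point's y axis, 38 mm wide along x, 9 mm high; z up. Loose, flat on the bench at the start, about 60 g. Grasp it across its width at its middle. Either way round will do. The two short pieces are alike and may swap places.
- long_place (a point): Middle of the long place, half-way up a piece seated in it (14.5 mm above the bench, on the 10 mm bed). Runs along this point's y; z up. The only place of the back row, 181 mm between end pins. Tapered pins, 13 mm above the bed, stand in pairs 3 mm off the sides of a centred piece, 62 mm either way from the middle, and one past each end; no pins at the middle, so there is room for fingers closing along x.
- short_place_1 (a point): Middle of the left short place, half-way up a piece seated in it (14.5 mm above the bench, on the 10 mm bed). Runs along this point's y; z up. Front row (90 mm nearer the robot than the back row), 107 mm between end pins. Tapered pins, 13 mm above the bed, stand in pairs 3 mm off the sides of a centred piece, 36 mm either way from the middle, and one past each end; no pins at the middle, so there is room for fingers closing along x.
- short_place_2 (a point): Middle of the right short place, half-way up a piece seated in it (14.5 mm above the bench, on the 10 mm bed). Runs along this point's y; z up. Front row, 120 mm right of the left place, 107 mm between end pins. Tapered pins, 13 mm above the bed, stand in pairs 3 mm off the sides of a centred piece, 36 mm either way from the middle, and one past each end; no pins at the middle, so there is room for fingers closing along x.
- tester: Track tester, fixed: white bed 190 x 335 mm, 10 mm thick, brass pins; at its right end a grey console (top 40 mm above the bench) with the lever. Origin on the bench in the middle of the rows; x away from the robot across the rows, y along them to the left. A white scale plate, 22 mm wide, top 76 mm above the bench, green band over red, stands 30 mm behind the pad (x) and 27 mm to its right.
- lever_pad (a point): Middle of the top face of the orange pad at the lever's free end (30 mm in the tester's x, 36 mm in y, 12 mm thick); moves with the lever. About 78 mm above the bench at rest, 58 mm at half travel. Press it straight down with closed fingers. The hinge lies 110 mm behind it along the tester's x, 50 mm above the bench.
- lever (a joint): Lever angle, rad: 0 at rest (sprung up), grows as the pad is pressed down, 0.36 at the bottom stop. 0.18 is half travel: lever level, pointer in mid green band (0.13 to 0.23). 0.1 rad is 11 mm at the pad. Springs back when let go: about 3 N at the pad to start, 7 N at half travel, 11 N at the bottom.
- pliers: Bystander on the bench: pliers with red handles, 42 x 147 x 10 mm, lying flat; origin at the centre of the underside. Leave it where it is.
- buffer_stop: Bystander on the bench: small dark red buffer stop for model track, 30 x 34 x 28 mm; origin at the centre of the underside. Leave it where it is.
- nut: Bystander on the bench: hexagon steel nut, 22 mm across, 10 mm high; origin at the centre of the underside. Leave it where it is.
Things that resemble listed ones, but are neither listed nor needed, are in the scene too. What is shaped like the part that bears track_short_1_center but yellow is not meant.

How it is judged (in metres and radians):
On the way, in this order (a step that is already met when the one before it is completed fails the run):
1. the long track piece lies in the long place and both short ones in the short places, let go, with the lever still up (horizontal distance between track_long_center and long_place below 0.013 m and z of track_long_center in the frame of long_place between -0.004 and 0.004 m and angle between the y axis of track_long_center and the y axis of long_place, either way round below 0.1 rad and angle between track_long_center's own z axis and vertical below 0.1 rad and ((horizontal distance between track_short_1_center and short_place_1 below 0.013 m and z of track_short_1_center in the frame of short_place_1 between -0.004 and 0.004 m and angle between the y axis of track_short_1_center and the y axis of short_place_1, either way round below 0.1 rad and angle between each of track_short_1_center, track_short_2_center's own z axis and vertical below 0.1 rad and horizontal distance between track_short_2_center and short_place_2 below 0.013 m and z of track_short_2_center in the frame of short_place_2 between -0.004 and 0.004 m and angle between the y axis of track_short_2_center and the y axis of short_place_2, either way round below 0.1 rad) or (horizontal distance between track_short_1_center and short_place_2 below 0.013 m and z of track_short_1_center in the frame of short_place_2 between -0.004 and 0.004 m and angle between the y axis of track_short_1_center and the y axis of short_place_2, either way round below 0.1 rad and angle between each of track_short_1_center, track_short_2_center's own z axis and vertical below 0.1 rad and horizontal distance between track_short_2_center and short_place_1 below 0.013 m and z of track_short_2_center in the frame of short_place_1 between -0.004 and 0.004 m and angle between the y axis of track_short_2_center and the y axis of short_place_1, either way round below 0.1 rad)) and value of joint lever below 0.05 rad and contact force between the fingers and track_long below 0.2 N and contact force between the fingers and track_short_1 below 0.2 N and contact force between the fingers and track_short_2 below 0.2 N), for 0.2 s.
2. the lever is held in the green band (horizontal distance between track_long_center and long_place below 0.013 m and z of track_long_center in the frame of long_place between -0.004 and 0.004 m and angle between the y axis of track_long_center and the y axis of long_place, either way round below 0.1 rad and angle between track_long_center's own z axis and vertical below 0.1 rad and ((horizontal distance between track_short_1_center and short_place_1 below 0.013 m and z of track_short_1_center in the frame of short_place_1 between -0.004 and 0.004 m and angle between the y axis of track_short_1_center and the y axis of short_place_1, either way round below 0.1 rad and angle between each of track_short_1_center, track_short_2_center's own z axis and vertical below 0.1 rad and horizontal distance between track_short_2_center and short_place_2 below 0.013 m and z of track_short_2_center in the frame of short_place_2 between -0.004 and 0.004 m and angle between the y axis of track_short_2_center and the y axis of short_place_2, either way round below 0.1 rad) or (horizontal distance between track_short_1_center and short_place_2 below 0.013 m and z of track_short_1_center in the frame of short_place_2 between -0.004 and 0.004 m and angle between the y axis of track_short_1_center and the y axis of short_place_2, either way round below 0.1 rad and angle between each of track_short_1_center, track_short_2_center's own z axis and vertical below 0.1 rad and horizontal distance between track_short_2_center and short_place_1 below 0.013 m and z of track_short_2_center in the frame of short_place_1 between -0.004 and 0.004 m and angle between the y axis of track_short_2_center and the y axis of short_place_1, either way round below 0.1 rad)) and value of joint lever between 0.13 and 0.23 rad and contact force between any of the fingers, the arm and lever above 2 N and velocity of joint lever between -0.1 and 0.1 rad/s), for 0.5 s.
At the end, for the whole second after the job is handed in: Long piece flat in the long place, both short pieces flat in the short places (centre within 13 mm in plan and 4 mm in height, turned under 0.1 rad); the gripper presses the lever with over 2 N and holds it still between 0.13 and 0.23 rad (all of step 2); the arm keeps its last pose, push and grip.
It fails at once if the lever is pushed through to the bottom (beyond 0.31 rad) (value of joint lever above 0.31 rad).
It fails at once if the lever is pressed (beyond 0.1 rad) before all three pieces lie in their places (value of joint lever above 0.1 rad and not (horizontal distance between track_long_center and long_place below 0.013 m and z of track_long_center in the frame of long_place between -0.004 and 0.004 m and angle between the y axis of track_long_center and the y axis of long_place, either way round below 0.1 rad and angle between track_long_center's own z axis and vertical below 0.1 rad and ((horizontal distance between track_short_1_center and short_place_1 below 0.013 m and z of track_short_1_center in the frame of short_place_1 between -0.004 and 0.004 m and angle between the y axis of track_short_1_center and the y axis of short_place_1, either way round below 0.1 rad and angle between each of track_short_1_center, track_short_2_center's own z axis and vertical below 0.1 rad and horizontal distance between track_short_2_center and short_place_2 below 0.013 m and z of track_short_2_center in the frame of short_place_2 between -0.004 and 0.004 m and angle between the y axis of track_short_2_center and the y axis of short_place_2, either way round below 0.1 rad) or (horizontal distance between track_short_1_center and short_place_2 below 0.013 m and z of track_short_1_center in the frame of short_place_2 between -0.004 and 0.004 m and angle between the y axis of track_short_1_center and the y axis of short_place_2, either way round below 0.1 rad and angle between each of track_short_1_center, track_short_2_center's own z axis and vertical below 0.1 rad and horizontal distance between track_short_2_center and short_place_1 below 0.013 m and z of track_short_2_center in the frame of short_place_1 between -0.004 and 0.004 m and angle between the y axis of track_short_2_center and the y axis of short_place_1, either way round below 0.1 rad)))).
It fails at once if the pliers is moved by more than 20 mm (distance of pliers from where it was at the start of the episode above 0.02 m).
It fails at once if the buffer stop is moved by more than 20 mm (distance of buffer_stop from where it was at the start of the episode above 0.02 m).
It fails at once if the nut is moved by more than 20 mm (distance of nut from where it was at the start of the episode above 0.02 m).
It also fails if it takes over 72 s, if anything falls off the work surface, if the arm or the gripper's body presses on something with over 40 N, if the wrist force passes 120 N, or if a joint passes its speed limit or range.

## Working session

There is one attempt and no reset: what is moved stays moved. The work goes in short steps, Python scripts to look and compute and a tool call to move; the robot and the scene stay as the last step left them, time stands still between calls to the robot, and variables do not carry over. Pictures are saved under pics/ and viewed, and the job is handed in when it is done.

Besides the shell and the picture viewer there is one more tool, called after "Emit:" as name([rows], argument=value, ...), one row to a line, values as JSON. drive_tool: Moves the arm, as the interface text tells. Its arguments: {"type":"object","properties":{"commands":{"type":"array","items":{"type":"array","items":{"type":"number"}}},"grip_force":{"type":"number"}},"required":["commands"]}

```bash
mkdir -p pics; ls; python3 - <<'E'
from workcell import readout, imaging, robot
import cv2, numpy as np
s=readout.get_state(); print({k:np.round(v,4).tolist() for k,v in s.items()})
for n in ["scene","top","wrist"]:
    m=imaging.camera_model(n); print(n,m["fov_y"],m["cx"],m["cy"],np.round(m["cam_to_world"],3).tolist(),m.keys())
    f=imaging.grab_frame(n); cv2.imwrite(f"pics/{n}0.png",f)
E
```

```text
pics
{'time': 0.0, 'qpos': [-75.0014, 5.0116, 10.0334, 95.0995, 0.0, 90.0007], 'joint_velocities': [-0.1267, 0.033, 0.0602, 0.1023, 0.013, 0.0653], 'effort': [0.0018, -52.0398, 46.4796, 0.0167, 0.0002, -0.0], 'position': [0.1423, -0.531, 0.2029], 'tool_rot': [[-0.9659, -0.0004, 0.2588], [-0.2588, 0.0013, -0.9659], [-0.0, -1.0, -0.0014]], 'ft_force': [0.1831, -0.4549, 0.353], 'ft_torque': [-0.0034, 0.0316, 0.0069], 'finger_gap': 0.0855}
scene 47.61456283482893 257.44536295334484 189.1717299298168 [[0.375, 0.465, -0.802, 1.587], [0.927, -0.19, 0.323, -0.313], [-0.002, -0.865, -0.502, 0.778], [0.0, 0.0, 0.0, 1.0]] dict_keys(['fov_y', 'cx', 'cy', 'cam_to_world'])
top 51.130117131461574 251.9448418827123 196.87433967301322 [[-0.016, -0.991, 0.129, 0.352], [-1.0, 0.014, -0.019, 0.145], [0.017, -0.13, -0.991, 1.282], [0.0, 0.0, 0.0, 1.0]] dict_keys(['fov_y', 'cx', 'cy', 'cam_to_world'])
wrist 71.26061655139218 253.12687974672778 192.218122620204 [[0.259, -0.92, -0.295, 0.219], [-0.966, -0.247, -0.077, -0.512], [-0.002, 0.305, -0.952, 0.373], [0.0, 0.0, 0.0, 1.0]] dict_keys(['fov_y', 'cx', 'cy', 'cam_to_world'])
```

View pics/top0.png

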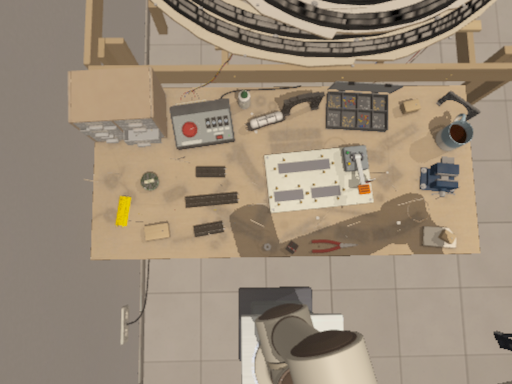

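View pics/scene0.png

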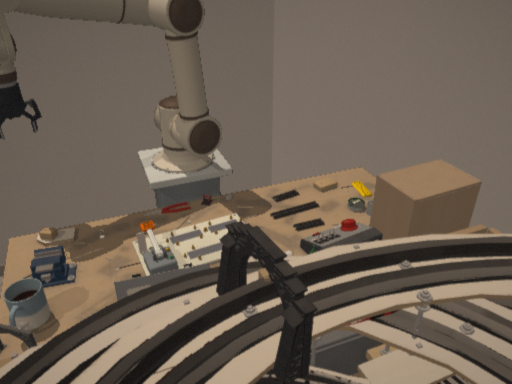

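View pics/wrist0.png

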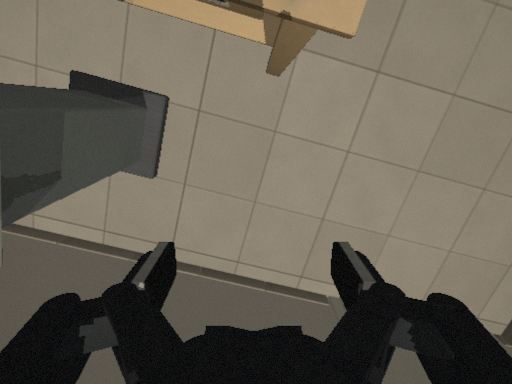

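```bash
python3 - <<'E'
import cv2
f=cv2.imread("pics/top0.png")
cv2.imwrite("pics/topL.png",cv2.resize(f[140:260,95:255],None,fx=5,fy=5,interpolation=cv2.INTER_CUBIC))
cv2.imwrite("pics/topR.png",cv2.resize(f[135:255,240:400],None,fx=5,fy=5,interpolation=cv2.INTER_CUBIC))
E
```

```text
(no output)
```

View pics/topL.png

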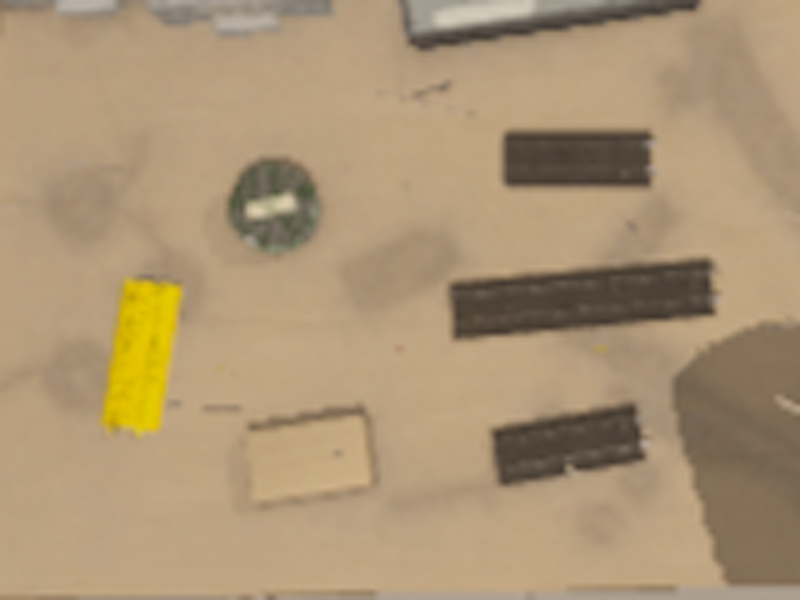

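View pics/topR.png

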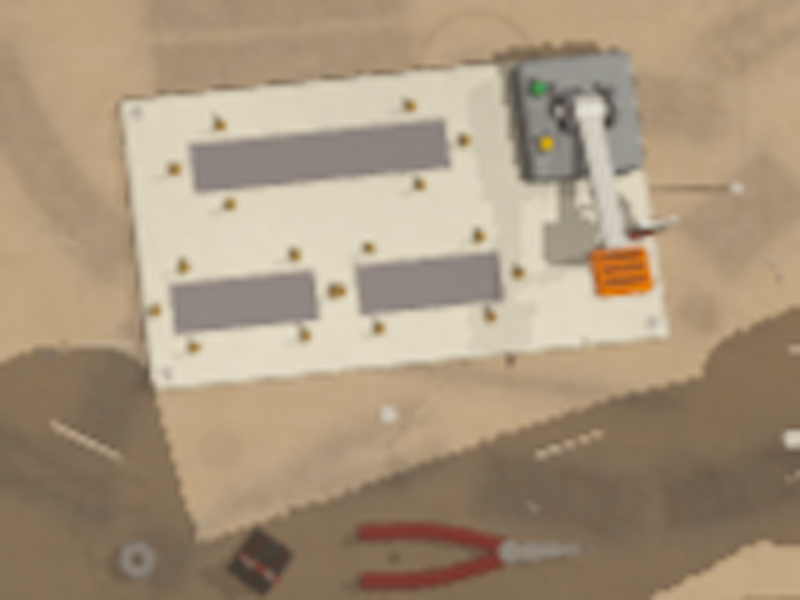

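```bash
cat > h.py <<'E'
import numpy as np, cv2
from workcell import readout, imaging, robot
def p2w(m,u,v,z):
    f=192/np.tan(np.radians(m["fov_y"]/2)); T=np.array(m["cam_to_world"])
    d=T[:3,:3]@np.array([(u-m["cx"])/f,(v-m["cy"])/f,1.]); o=T[:3,3]
    return o+d*(z-o[2])/d[2]
def w2p(m,p):
    f=192/np.tan(np.radians(m["fov_y"]/2)); T=np.array(m["cam_to_world"])
    c=T[:3,:3].T@(np.array(p)-T[:3,3]); return np.array([m["cx"]+f*c[0]/c[2],m["cy"]+f*c[1]/c[2]])
E
cat > a.py <<'E'
from h import *
m=imaging.camera_model("top")
def c(u,v,o,z): return p2w(m,(u+.5)/5-.5+o[0],(v+.5)/5-.5+o[1],z)
L=(95,140);R=(240,135)
P={'shortA':[(505,131),(651,132),(650,186),(505,184)],'long':[(450,284),(712,260),(715,312),(454,338)],'shortB':[(492,430),(635,405),(644,457),(502,484)]}
for k,q in P.items():
    w=[c(*a,L,0.009) for a in q]; e=[np.linalg.norm(w[i]-w[(i+1)%4]) for i in range(4)]
    d=(w[0]+w[3]-w[1]-w[2]); print(k,np.round(np.mean(w,0),4),np.round(e,4),'yaw of y axis',np.degrees(np.arctan2(-d[0],d[1])))
Q={'Lp':[(190,144),(445,121),(452,166),(196,192)],'S1':[(170,286),(312,271),(318,318),(176,333)],'S2':[(356,267),(498,252),(503,299),(362,314)],'bed':[(121,101),None,(668,336),(155,387)]}
for k,q in Q.items():
    w=[c(*a,R,0.010) for a in q if a]; 
    if len(w)==4:
        d=(w[0]+w[3]-w[1]-w[2]); e=[np.linalg.norm(w[i]-w[(i+1)%4]) for i in range(4)]
        print(k,np.round(np.mean(w,0),4),np.round(e,4),np.degrees(np.arctan2(-d[0],d[1])))
    else: print(k,np.round(w,4), np.linalg.norm(w[0]-w[2]),np.linalg.norm(w[1]-w[2]))
print('pad',c(622,271,R,0.078))
for n,u in dict(nut=(137,558),buf=(260,562),pl1=(360,560),pl2=(580,550)).items(): print(n,c(*u,R,0.005))
E
python3 a.py
```

```text
shortA [0.6033 0.2533 0.009 ] [0.0941 0.0354 0.0931 0.0347] yaw of y axis -1.353257047736118
long [0.5123 0.2502 0.009 ] [0.1678 0.0336 0.1667 0.0348] yaw of y axis 4.6944803661069825
shortB [0.4197 0.2598 0.009 ] [0.0916 0.0334 0.0908 0.0347] yaw of y axis 9.469479858706608
Lp [ 0.6173 -0.0494  0.01  ] [0.1667 0.03   0.1671 0.0318] 4.816265247110844
S1 [0.5225 0.0032 0.01  ] [0.0919 0.0306 0.0917 0.0305] 5.2536593589249305
S2 [ 0.5331 -0.1167  0.01  ] [0.0925 0.0306 0.0915 0.0306] 5.274298284491437
bed [[ 0.6551  0.0794  0.01  ]
 [ 0.4966 -0.2687  0.01  ]
 [ 0.4687  0.0615  0.01  ]] 0.18729645573549794 0.33135604096790655
pad [ 0.52912731 -0.22061317  0.078     ]
nut [0.36082839 0.07501476 0.005     ]
buf [ 0.35704457 -0.00279063  0.005     ]
pl1 [ 0.35726179 -0.06625493  0.005     ]
pl2 [ 0.36126771 -0.20648951  0.005     ]
```

Emit:
drive_tool([
  [0, -0.175, 0, 0, 0, 0, 0],
  [0, -0.175, 0, 0, 0, 0, 0],
  [0, -0.175, 0, 0, 0, 0, 0],
  [0, -0.175, 0, 0, 0, 0, 0],
  [0, -0.175, 0, 0, 0, 0, 0],
  [0, -0.175, 0, 0, 0, 0, 0],
  [0, -0.175, 0, 0, 0, 0, 0],
  [0, -0.171, 0, 0, 0, 0, 0],
], grip_force=40)

```text
time: 1.15
position: [0.1423, -0.5311, 0.2033]
tool_rot: [[0.093, -0.0, 0.996], [-0.996, 0.001, 0.093], [-0.001, -1.0, -0.0]]
ft_force: [-0.6, -0.2, -0.5]
finger_gap: 0.0851
```

Emit:
drive_tool([
  [0, 0, 0, -50, 0, 29, 0],
  [0, 0, 0, -50, 0, 29, 0],
  [0, 0, 0, -50, 0, 29, 0],
  [0, 0, 0, -50, 0, 29, 0],
  [0, 0, 0, -50, 0, 29, 0],
  [0, 0, 0, -50, 0, 29, 0],
  [0, 0, 0, -50, 0, 29, 0],
  [0, 0, 0, -50, 0, 29, 0],
  [0, 0, 0, -50, 0, 29, 0],
])

```text
time: 2.28
position: [0.3637, -0.0584, 0.2037]
tool_rot: [[0.087, 0.001, 0.996], [-0.996, -0.0, 0.087], [0.0, -1.0, 0.001]]
ft_force: [0.8, -1.7, 0.1]
finger_gap: 0.0854
```

Emit:
drive_tool([
  [0, 0, 0, -50, 0, 29, 0],
  [0, 0, 0, -50, 0, 29, 0],
  [0, 0, 0, -50, 0, 29, 0],
  [0, 0, 0, -50, 0, 29, 0],
  [0, 0, 0, -50, 0, 29, 0],
  [0, 0, 0, -50, 0, 29, 0],
  [0, 0, 0, 0, 0, 0, 0],
  [0, 0, 0, 0, 0, 0, 0],
])

```text
time: 3.28
position: [0.5102, 0.2535, 0.2032]
tool_rot: [[0.087, -0.001, 0.996], [-0.996, -0.001, 0.087], [0.001, -1.0, -0.001]]
ft_force: [-0.8, -0.7, -0.1]
finger_gap: 0.0854
```

```bash
python3 - <<'E'
from h import *
m=imaging.camera_model("wrist"); f=imaging.grab_frame("wrist"); cv2.imwrite("pics/w1.png",f)
s=readout.get_state(); print(s["time"],s["position"],s["tool_rot"],s["qpos"])
import pickle; pickle.dump(m,open("w1.pkl","wb"))
for n,p in dict(A=(.6033,.2533,.009),L=(.5123,.2502,.009),B=(.4197,.2598,.009)).items(): print(n,w2p(m,p))
E
```

```text
3.325 [0.51020994 0.25299321 0.20374721] [[ 8.65370256e-02 -1.73645906e-04  9.96248620e-01]
 [-9.96248604e-01 -2.66093838e-04  8.65369778e-02]
 [ 2.50068827e-04 -9.99999950e-01 -1.96021461e-04]] [ 2.63800918e+01  7.72449230e+00  1.30905555e+01  9.53817505e+01
 -9.23776678e-03  1.11415679e+02]
A [319.2167752  170.62248015]
L [253.85362603 167.1544056 ]
B [186.93968733 154.43521908]
```

View pics/w1.png

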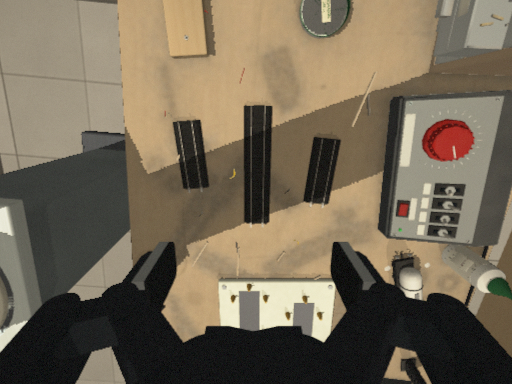

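```bash
python3 - <<'E'
import cv2
f=cv2.imread("pics/w1.png")
cv2.imwrite("pics/w1c.png",cv2.resize(f[95:235,165:350],None,fx=4,fy=4,interpolation=cv2.INTER_CUBIC))
E
```

```text
(no output)
```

View pics/w1c.png

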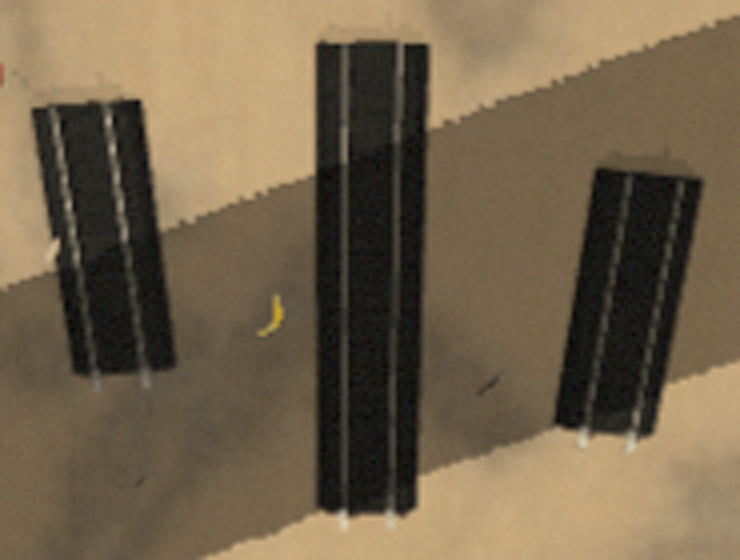

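```bash
python3 - <<'E'
from h import *
import pickle; m=pickle.load(open("w1.pkl","rb"))
P=dict(L=[(317,44),(429,44),(415,510),(319,511)],A=[(595,169),(701,179),(654,435),(556,426)],B=[(33,108),(140,100),(175,368),(74,375)])
for k,q in P.items():
    w=[p2w(m,(u+.5)/4-.5+165,(v+.5)/4-.5+95,.007) for u,v in q]; e=[np.linalg.norm(w[i]-w[(i+1)%4]) for i in range(4)]
    d=(w[0]+w[1]-w[2]-w[3]); print(k,np.round(np.mean(w,0),4),np.round(e,4),np.degrees(np.arctan2(-d[0],d[1])))
E
```

```text
L [0.5169 0.2491 0.007 ] [0.0364 0.165  0.0357 0.1654] 4.572108039062534
A [0.6066 0.252  0.007 ] [0.0361 0.0923 0.036  0.0921] 0.10764525374238852
B [0.425  0.2587 0.007 ] [0.0357 0.0925 0.0363 0.0926] 9.082835945723296
```

Emit:
drive_tool([
  [0, 0, 0, 6, 0, 5, 0],
  [0, 0, 0, 0, 50, 0, 0],
  [0, 0, 0, 0, 50, 0, 0],
  [0, 0, 0, 0, 50, 0, 0],
  [0, 0, 0, 0, 25, 0, 0],
  [0, 0, 0, 0, 15, 0, 0],
  [0, 0, 0, 0, 10, 0, 0],
  [0, 0, 0, 0, 2, 0, 0],
  [0, 0, 0, 0, 0, 0, 0],
])

```text
time: 4.45
position: [0.5166, 0.2483, 0.0025]
tool_rot: [[0.087, 0.001, 0.996], [-0.996, 0.001, 0.087], [-0.0, -1.0, 0.001]]
ft_force: [-0.3, -0.1, 0.7]
finger_gap: 0.0853
```

Emit:
drive_tool([
  [0, 0, 0, 0, 1, 0, 120],
  [0, 0, 0, 0, 0, 0, 255],
  [0, 0, 0, 0, 0, 0, 255],
  [0, 0, 0, 0, 0, 0, 255],
  [0, 0, 0, 0, 0, 0, 255],
  [0, 0, 0, 0, 0, 0, 255],
  [0, 0, 0, 0, 0, 0, 255],
  [0, 0, 0, 0, 0, 0, 255],
])

```text
time: 5.45
position: [0.516, 0.2481, 0.0006]
tool_rot: [[0.087, -0.0, 0.996], [-0.996, -0.0, 0.087], [0.0, -1.0, -0.0]]
ft_force: [0.2, -0.5, 0.2]
finger_gap: 0.0004
```

```bash
python3 - <<'E'
from h import *
m=imaging.camera_model("wrist"); f=imaging.grab_frame("wrist"); cv2.imwrite("pics/w2.png",f)
s=readout.get_state(); print(s["time"],s["position"],s["ft_force"],s["finger_gap"])
E
```

```text
5.5 [0.5160138  0.24814922 0.00057326] [-0.77196028 -0.83036316 -0.21545663] -6.320023005178847e-05
```

View pics/w2.png

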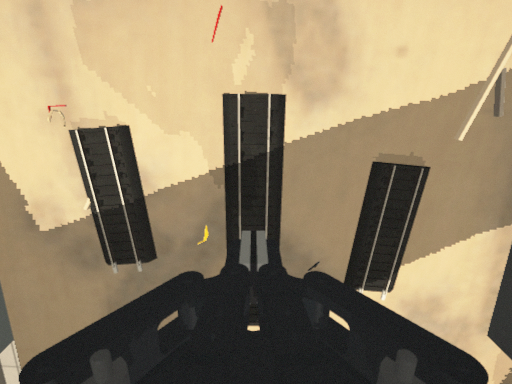

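```bash
python3 - <<'E'
from h import *
m=imaging.camera_model("wrist")
for z in (0.009,.03): print(z,[np.round(p2w(m,u,v,z),4) for u,v in [(223,94),(286,94),(72,128),(130,126),(155,260),(106,266),(372,162),(429,168)]])
print(w2p(m,[.516,.248,.0006]),w2p(m,[.516,.248,.009]),w2p(m,[.516,.248,.019]))
f=imaging.grab_frame("scene"); cv2.imwrite("pics/s2.png",cv2.resize(f[170:270,220:380],None,fx=5,fy=5,interpolation=cv2.INTER_CUBIC))
f=cv2.imread("pics/w2.png"); cv2.imwrite("pics/w2c.png",cv2.resize(f[180:340,170:340],None,fx=4,fy=3.7,interpolation=cv2.INTER_CUBIC))
E
```

```text
0.009 [array([0.4927, 0.3299, 0.009 ]), array([0.5283, 0.333 , 0.009 ]), array([0.4053, 0.3033, 0.009 ]), array([0.4393, 0.3075, 0.009 ]), array([0.4518, 0.2184, 0.009 ]), array([0.4178, 0.2107, 0.009 ]), array([0.5855, 0.2988, 0.009 ]), array([0.6213, 0.2982, 0.009 ])]
0.03 [array([0.495 , 0.3292, 0.03  ]), array([0.5259, 0.3319, 0.03  ]), array([0.4189, 0.3061, 0.03  ]), array([0.4485, 0.3097, 0.03  ]), array([0.4594, 0.2322, 0.03  ]), array([0.4298, 0.2255, 0.03  ]), array([0.5757, 0.3021, 0.03  ]), array([0.6068, 0.3016, 0.03  ])]
[251.67356906 223.13718916] [251.61241011 228.3978404 ] [251.53199461 235.31486434]
```

View pics/w2c.png

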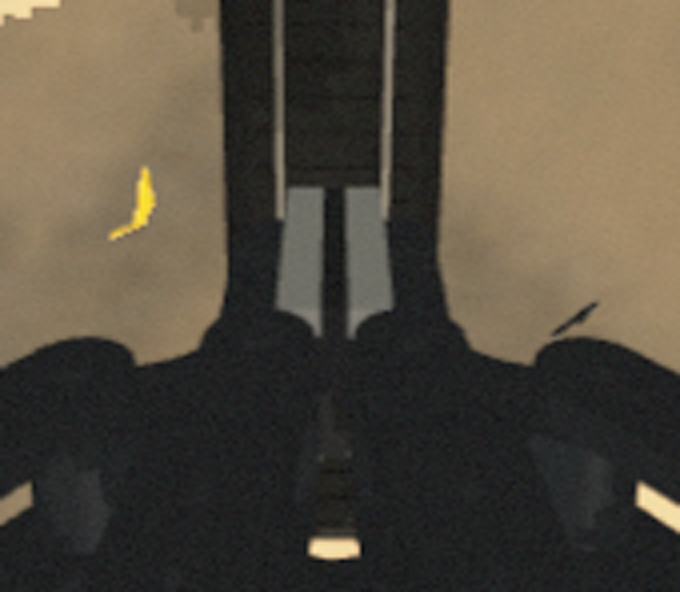

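View pics/s2.png

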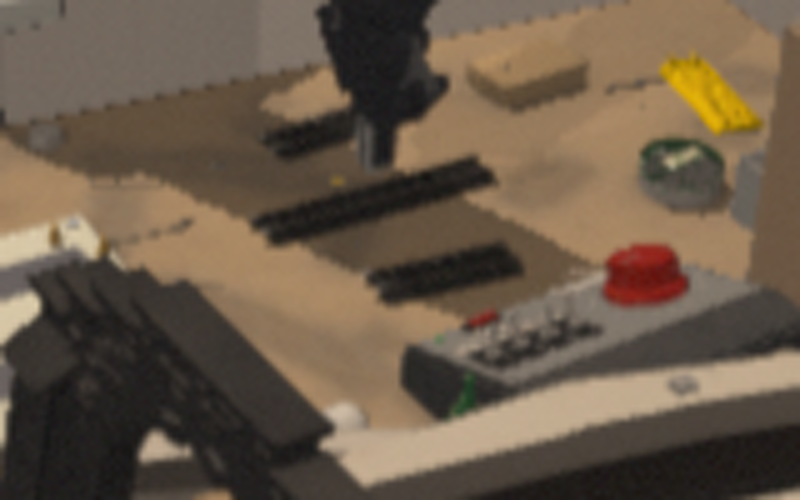

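```bash
python3 - <<'E'
from h import *
m=imaging.camera_model("scene")
f=imaging.grab_frame("scene"); 
for p,c in [((.516,.248,0.0006),(0,0,255)),((.516,.248,.02),(0,255,0)),((.516,.248,.04),(255,0,0)),((.6066,.252,.009),(0,255,255)),((.425,.2587,.009),(255,255,0))]:
    q=w2p(m,p); print(p,q,(q-[220,170])*5)
print(readout.get_state()["position"],np.round(m["cam_to_world"],4).tolist())
E
```

```text
(0.516, 0.248, 0.0006) [294.06828062 209.72945879] [370.34140312 198.64729393]
(0.516, 0.248, 0.02) [294.30798495 204.73261991] [371.53992475 173.66309953]
(0.516, 0.248, 0.04) [294.55856947 199.50897419] [372.79284735 147.54487097]
(0.6066, 0.252, 0.009) [308.19489023 221.83422018] [440.97445117 259.1711009 ]
(0.425, 0.2587, 0.009) [285.30760536 193.79373997] [326.5380268  118.96869983]
[0.51602197 0.24815147 0.00060869] [[0.3745, 0.4651, -0.8021, 1.587], [0.9272, -0.1897, 0.3229, -0.3128], [-0.0019, -0.8647, -0.5023, 0.7779], [0.0, 0.0, 0.0, 1.0]]
```

Emit:
drive_tool([
  [0, 0, 0, 0, -30, 0, 255],
  [0, 0, 0, 0, -20, 0, 255],
  [0, 0, 0, 45, 0, 0, 255],
  [0, 0, 0, 45, 0, 0, 255],
  [0, 0, 0, 45, 0, 0, 255],
  [0, 0, 0, 0, 20, 0, 255],
  [0, 0, 0, 0, 20, 0, 255],
  [0, 0, 0, 0, 8, 0, 255],
  [0, 0, 0, 0, 0, 0, 255],
])

```text
time: 6.72
position: [0.5275, 0.1137, 0.0024]
tool_rot: [[0.087, -0.001, 0.996], [-0.996, -0.0, 0.087], [0.0, -1.0, -0.001]]
ft_force: [0.6, 0.2, -0.0]
finger_gap: 0.0002
```

```bash
python3 - <<'E'
from h import *
f=imaging.grab_frame("scene"); cv2.imwrite("pics/s3.png",cv2.resize(f[170:270,220:380],None,fx=5,fy=5,interpolation=cv2.INTER_CUBIC))
f=imaging.grab_frame("wrist"); cv2.imwrite("pics/w3.png",f)
E
```

```text
(no output)
```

View pics/s3.png

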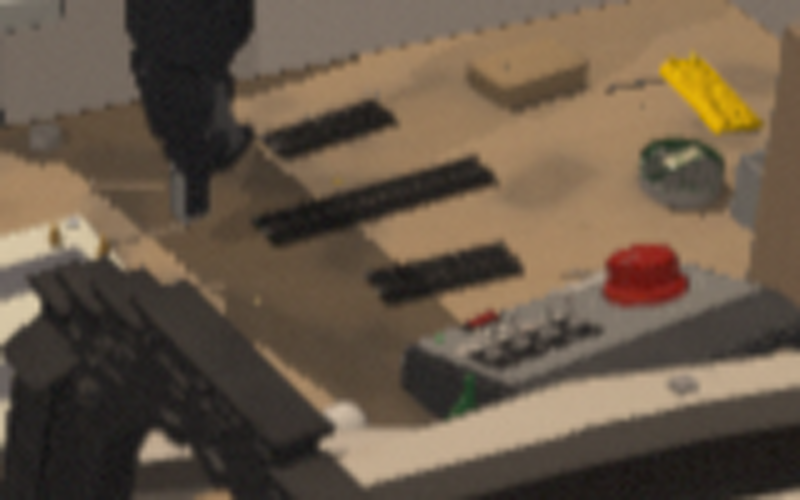

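View pics/w3.png

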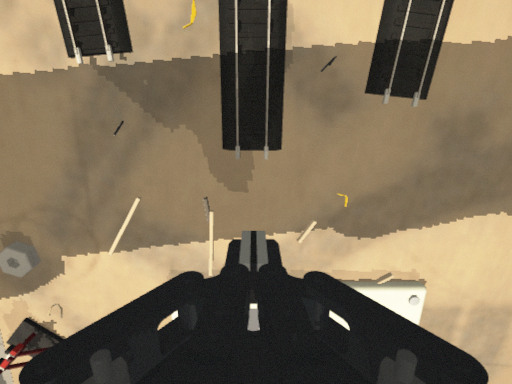

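Emit:
drive_tool([
  [0, 0, 0, 0, 2, 0, 255],
  [0, 0, 0, 0, 2, 0, 255],
  [0, 0, 0, 0, 0, 0, 255],
])

```text
time: 7.2
position: [0.5277, 0.1137, -0.0015]
tool_rot: [[0.087, -0.0, 0.996], [-0.996, -0.0, 0.087], [0.0, -1.0, -0.0]]
ft_force: [0.0, 0.0, 0.2]
finger_gap: -0.0001
```

No contact at z=-1.5 mm, so the reported height doesn't match the bench; go on in small steps until contact.

Emit:
drive_tool([
  [0, 0, 0, 0, 3, 0, 255],
  [0, 0, 0, 0, 3, 0, 255],
  [0, 0, 0, 0, 2, 0, 255],
  [0, 0, 0, 0, 0, 0, 255],
])

```text
time: 7.7
position: [0.5276, 0.1136, -0.0097]
tool_rot: [[0.087, -0.0, 0.996], [-0.996, -0.0, 0.087], [0.0, -1.0, -0.0]]
ft_force: [-0.6, 0.5, 0.0]
finger_gap: 0.0001
```

Emit:
drive_tool([
  [0, 0, 0, 0, 3, 0, 255],
  [0, 0, 0, 0, 2, 0, 255],
  [0, 0, 0, 0, 0, 0, 255],
])

```text
time: 8.07
position: [0.5276, 0.1137, -0.0146]
tool_rot: [[0.087, -0.0, 0.996], [-0.996, -0.0, 0.087], [0.0, -1.0, -0.0]]
ft_force: [-0.2, 0.5, -0.0]
finger_gap: 0.0002
```

Emit:
drive_tool([
  [0, 0, 0, 0, 2, 0, 255],
  [0, 0, 0, 0, 2, 0, 255],
  [0, 0, 0, 0, 0, 0, 255],
])

```text
time: 8.45
position: [0.5276, 0.1137, -0.0187]
tool_rot: [[0.087, -0.0, 0.996], [-0.996, -0.0, 0.087], [0.0, -1.0, -0.0]]
ft_force: [-0.2, -0.1, 0.3]
finger_gap: -0.0001
```

Emit:
drive_tool([
  [0, 0, 0, 0, 1.5, 0, 255],
  [0, 0, 0, 0, 1.5, 0, 255],
  [0, 0, 0, 0, 0, 0, 255],
])

```text
time: 8.82
position: [0.5277, 0.1137, -0.0215]
tool_rot: [[0.087, -0.0, 0.996], [-0.996, -0.0, 0.087], [0.0, -1.0, -0.0]]
ft_force: [-1.2, -0.2, -0.3]
finger_gap: 0.0
```

Emit:
drive_tool([
  [0, 0, 0, 0, 1.5, 0, 255],
  [0, 0, 0, 0, 1.5, 0, 255],
  [0, 0, 0, 0, 0, 0, 255],
])

```text
time: 9.2
position: [0.5277, 0.1136, -0.0246]
tool_rot: [[0.087, -0.0, 0.996], [-0.996, -0.0, 0.087], [0.0, -1.0, -0.0]]
ft_force: [0.0, 0.2, 0.5]
finger_gap: -0.0
```

```bash
python3 - <<'E'
from h import *
f=imaging.grab_frame("scene"); cv2.imwrite("pics/s4.png",cv2.resize(f[170:270,220:380],None,fx=5,fy=5,interpolation=cv2.INTER_CUBIC))
E
```

```text
(no output)
```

View pics/s4.png

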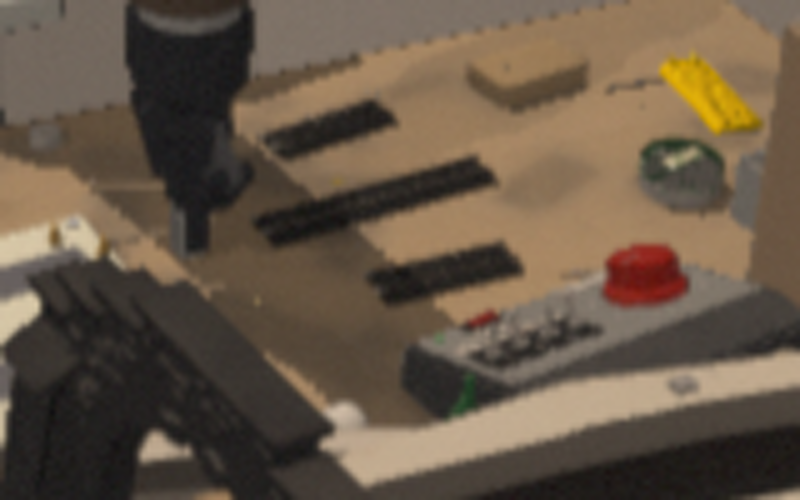

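Emit:
drive_tool([
  [0, 0, 0, 0, 1.5, 0, 255],
  [0, 0, 0, 0, 1.5, 0, 255],
  [0, 0, 0, 0, 0, 0, 255],
])

```text
time: 9.62
position: [0.5278, 0.1137, -0.0275]
tool_rot: [[0.087, -0.0, 0.996], [-0.996, 0.0, 0.087], [-0.0, -1.0, -0.0]]
ft_force: [-0.5, -0.3, -0.4]
finger_gap: 0.0001
```

```bash
python3 - <<'E'
from h import *
m=imaging.camera_model("scene")
for z in (0,-.01,-.025): print((w2p(m,(.5277,.1136,z))-[220,170])*5)
E
```

```text
[187.47520049 252.22174124]
[187.50467941 265.25682199]
[187.54849849 284.63288028]
```

Emit:
drive_tool([
  [0, 0, 0, 0, 1.5, 0, 255],
  [0, 0, 0, 0, 1, 0, 255],
  [0, 0, 0, 0, 0, 0, 255],
])

```text
time: 10.0
position: [0.5279, 0.1137, -0.0277]
tool_rot: [[0.087, 0.001, 0.996], [-0.996, 0.0, 0.087], [-0.0, -1.0, 0.001]]
ft_force: [-8.6, -1.1, 21.2]
finger_gap: 0.0001
```

Emit:
drive_tool([
  [0, 0, 0, 0, 1, 0, 255],
  [0, 0, 0, 0, 1, 0, 255],
  [0, 0, 0, 0, 0, 0, 255],
])

```text
time: 10.38
position: [0.5281, 0.1137, -0.0277]
tool_rot: [[0.087, 0.002, 0.996], [-0.996, 0.0, 0.087], [-0.0, -1.0, 0.002]]
ft_force: [-16.8, -4.3, 37.1]
finger_gap: -0.0001
```

Emit:
drive_tool([
  [0, 0, 0, 0, -20, 0, 255],
  [0, 0, 0, 0, -40, 0, 255],
  [0, 0, 0, -45, 0, 0, 0],
  [0, 0, 0, -45, 0, 0, 0],
  [0, 0, 0, -45, 0, 0, 0],
  [0, 0, 0, 0, 0, 0, 0],
  [0, 0, 0, 0, 0, 0, 0],
])

```text
time: 11.25
position: [0.5159, 0.2479, 0.0279]
tool_rot: [[0.087, -0.0, 0.996], [-0.996, -0.0, 0.087], [0.0, -1.0, -0.0]]
ft_force: [-0.6, 0.2, -1.2]
finger_gap: 0.0852
```

Emit:
drive_tool([
  [0, 0, 0, 0, 25, 0, 0],
  [0, 0, 0, 0, 20, 0, 0],
  [0, 0, 0, 0, 9.5, 0, 0],
  [0, 0, 0, 0, 0, 0, 0],
  [0, 0, 0, 0, 0, 0, 255],
  [0, 0, 0, 0, 0, 0, 255],
  [0, 0, 0, 0, 0, 0, 255],
  [0, 0, 0, 0, 0, 0, 255],
  [0, 0, 0, 0, 0, 0, 255],
])

```text
time: 12.38
position: [0.5165, 0.2484, -0.0256]
tool_rot: [[0.087, 0.001, 0.996], [-0.996, 0.0, 0.087], [-0.0, -1.0, 0.001]]
ft_force: [0.6, -0.2, 6.6]
finger_gap: 0.0365
```

Emit:
drive_tool([
  [0, 0, 0, 0, -10, 0, 255],
  [0, 0, 0, 0, -40, 0, 255],
  [0, 0, 0, 0, 0, 0, 255],
  [0, 0, 0, 0, 0, 0, 255],
], grip_force=60)

```text
time: 12.88
position: [0.5159, 0.2481, 0.0234]
tool_rot: [[0.087, -0.0, 0.996], [-0.996, -0.0, 0.087], [0.0, -1.0, -0.0]]
ft_force: [0.7, 0.3, -1.1]
finger_gap: 0.0357
```

```bash
python3 - <<'E'
from h import *
f=imaging.grab_frame("scene"); cv2.imwrite("pics/s5.png",cv2.resize(f[170:270,220:380],None,fx=5,fy=5,interpolation=cv2.INTER_CUBIC))
f=imaging.grab_frame("wrist"); cv2.imwrite("pics/w5.png",f)
E
```

```text
(no output)
```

View pics/s5.png

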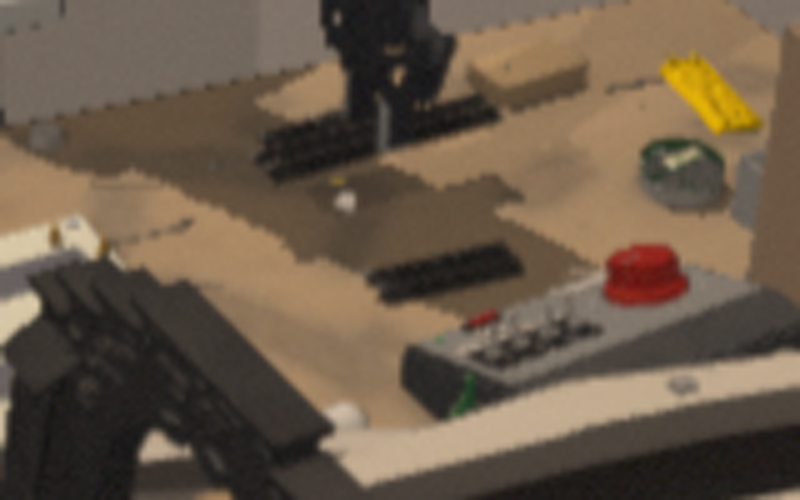

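View pics/w5.png

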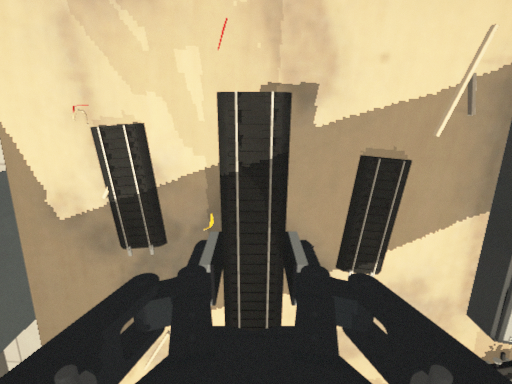

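Emit:
drive_tool([
  [0, 0, 0, 0, -50, 0, 255],
  [0, 0, 0, 0, -40, 0, 255],
  [0, 0, 0, 50, -20, -5, 255],
  [0, 0, 0, 50, 0, -5, 255],
  [0, 0, 0, 50, 0, -5, 255],
  [0, 0, 0, 50, 0, -5, 255],
  [0, 0, 0, 50, 0, 0, 255],
  [0, 0, 0, 0, 0, 0, 255],
  [0, 0, 0, 0, 0, 0, 255],
])

```text
time: 14.1
position: [0.5175, -0.0026, 0.1329]
tool_rot: [[0.086, -0.001, 0.996], [-0.996, 0.0, 0.086], [-0.0, -1.0, -0.001]]
ft_force: [-0.8, -0.6, -0.5]
finger_gap: 0.0357
```

```bash
python3 - <<'E'
from h import *
import pickle
m=imaging.camera_model("wrist")
f=imaging.grab_frame("wrist"); cv2.imwrite("pics/w6.png",f); pickle.dump(m,open("w6.pkl","wb"))
print(readout.get_state()["position"]); print(w2p(m,(.6173,-.0494,.01)),w2p(m,(.5225,.0032,.01)))
E
```

```text
[ 0.51759681 -0.00205284  0.13301033]
[332.48865127 222.92934435] [257.24968685 173.33622173]
```

View pics/w6.png

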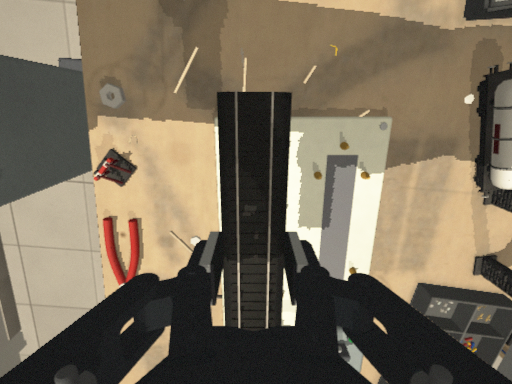

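```bash
python3 - <<'E'
import cv2
f=cv2.imread("pics/w6.png")
cv2.imwrite("pics/w6c.png",cv2.resize(f[105:285,270:410],None,fx=4,fy=3.3,interpolation=cv2.INTER_CUBIC))
E
```

```text
(no output)
```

View pics/w6c.png

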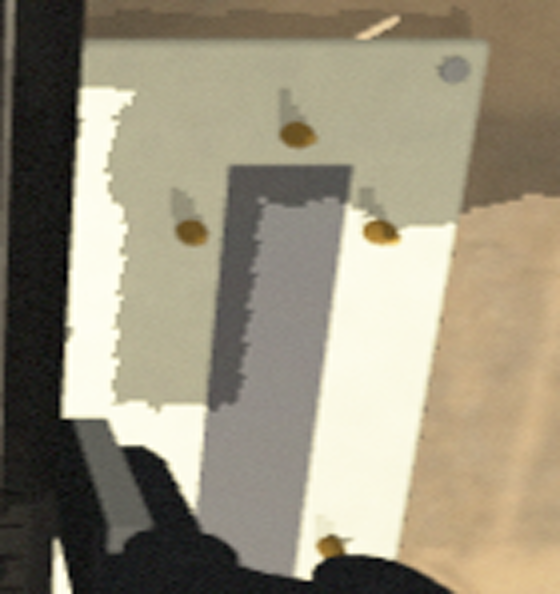

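```bash
python3 - <<'E'
from h import *
import pickle; m=pickle.load(open("w6.pkl","rb"))
def c(u,v,z): return p2w(m,(u+.5)/4-.5+270,(v+.5)/3.3-.5+105,z)
a=c(229,166,.01);b=c(352,166,.01);l=c(203,500,.01);r=c(302,560,.01)
for n,p in dict(a=a,b=b,l=l,r=r,bedc=c(488,42,.01),bede=c(405,540,.01)).items(): print(n,np.round(p,4))
print('w',np.linalg.norm(a-b),'yaw',[np.degrees(np.arctan2(-(p-q)[0],(p-q)[1])) for p,q in((a,l),(b,r),(c(488,42,.01),c(405,540,.01)))])
p1=c(195,240,.023);p2=c(386,238,.023);print('pins',p1,p2,(p1+p2)/2,np.linalg.norm(p1-p2))
t=c(302,142,.023);print('endpin',t)
y=np.radians(5.0);Y=np.array([-np.sin(y),np.cos(y),0]);
print('centre from strip end (83.5)',(a+b)/2-.0835*Y,' from side pins',(p1+p2)/2-.062*Y)
# held piece ends
f=lambda u,v,z:p2w(m,u,v,z)
# piece z: tip=reading+.0277
s=readout.get_state();zt=s["position"][2]+.0277+.007
e=(f(218,93,zt)+f(291,93,zt))/2; print('held end',e, 'TCP',s["position"], 'd along Y',(e-s["position"])@Y, np.linalg.norm(f(218,93,zt)-f(291,93,zt)))
E
```

```text
a [0.5968 0.0305 0.01  ]
b [0.6305 0.0334 0.01  ]
l [ 0.6102 -0.0952  0.01  ]
r [ 0.6459 -0.1184  0.01  ]
bedc [0.658  0.0757 0.01  ]
bede [ 0.6765 -0.1068  0.01  ]
w 0.03377042229061349 yaw [np.float64(6.10521702305977), np.float64(5.798171529820191), np.float64(5.803489738097131)]
pins [0.58804985 0.00760024 0.023     ] [0.63913889 0.01273007 0.023     ] [0.61359437 0.01016516 0.023     ] 0.051345941900328394
endpin [0.61067332 0.04158573 0.023     ]
centre from strip end (83.5) [ 0.62090712 -0.05122888  0.01      ]  from side pins [ 0.61899803 -0.05159891  0.023     ]
held end [0.51196721 0.08000757 0.16771033] TCP [ 0.51759681 -0.00205284  0.13301033] d along Y 0.08223879848862138 0.03457749383442054
```

Emit:
drive_tool([
  [0, -0.006, 0, 18, 0, 32, 255],
  [0, 0, 0, 18, 0, 33, 255],
  [0, 0, 0, 18.5, 0, 32.5, 255],
  [0, 0, 0, 0, 40, 0, 255],
  [0, 0, 0, 0, 40, 0, 255],
  [0, 0, 0, 0, 30, 0, 255],
  [0, 0, 0, 0, 18, 0, 255],
  [0, 0, 0, 0, 0, 0, 255],
  [0, 0, 0, 0, 0, 0, 255],
])

```text
time: 15.28
position: [0.6207, -0.0477, 0.007]
tool_rot: [[0.093, 0.002, 0.996], [-0.996, -0.0, 0.093], [0.0, -1.0, 0.002]]
ft_force: [-0.5, 0.4, -0.1]
finger_gap: 0.0354
```

```bash
python3 - <<'E'
from h import *
import pickle
m=imaging.camera_model("wrist")
f=imaging.grab_frame("wrist"); cv2.imwrite("pics/w7.png",f); pickle.dump(m,open("w7.pkl","wb"))
print(readout.get_state()["position"])
cv2.imwrite("pics/w7c.png",cv2.resize(f[40:240,150:350],None,fx=3,fy=3,interpolation=cv2.INTER_CUBIC))
f=imaging.grab_frame("top");cv2.imwrite("pics/t7.png",cv2.resize(f[135:255,240:400],None,fx=5,fy=5,interpolation=cv2.INTER_CUBIC))
E
```

```text
[ 0.62084275 -0.04787007  0.00723159]
```

View pics/w7c.png

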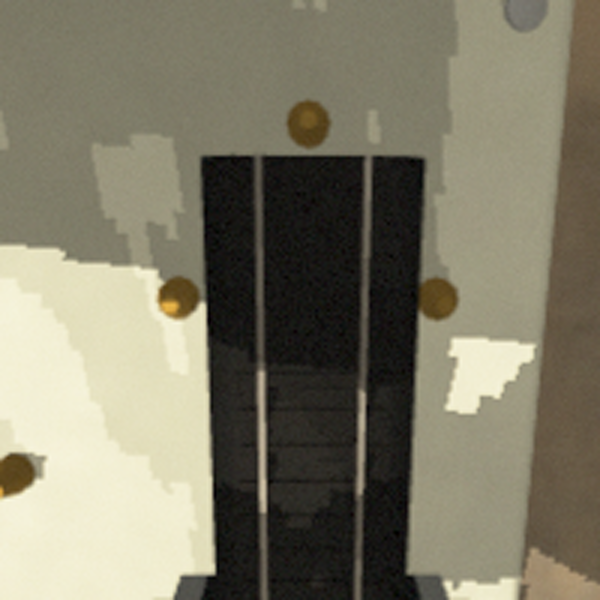

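View pics/t7.png

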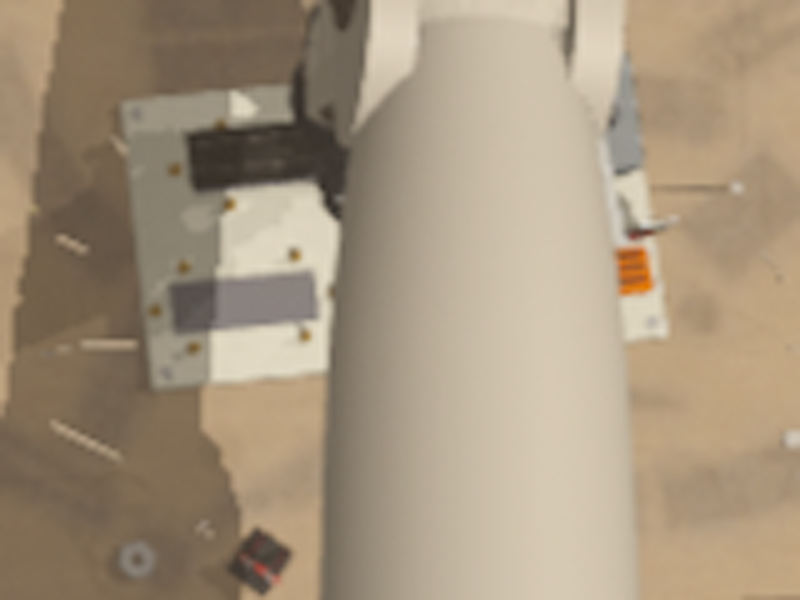

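```bash
python3 - <<'E'
from h import *
import pickle; m=pickle.load(open("w7.pkl","rb"))
def c(u,v,z): return p2w(m,(u+.5)/3-.5+150,(v+.5)/3-.5+40,z)
print(c(313,156,.041), c(308,147,.023),c(308,124,.023),c(179,298,.023),c(437,298,.023),c(207,298,.041),c(419,298,.041))
E
```

```text
[0.61417341 0.0354167  0.041     ] [0.61314959 0.03773095 0.023     ] [0.61279498 0.04153117 0.023     ] [0.59134212 0.00887417 0.023     ] [0.63993346 0.01344034 0.023     ] [0.59865553 0.01162387 0.041     ] [0.63391731 0.01493745 0.041     ]
```

Emit:
drive_tool([
  [0, 0, 0, 1.5, 0, -0.8, 255],
  [0, 0, 0, 0, 8, 0, 255],
  [0, 0, 0, 0, 6, 0, 255],
  [0, 0, 0, 0, 5, 0, 255],
  [0, 0, 0, 0, 2, 0, 255],
  [0, 0, 0, 0, 0, 0, 255],
])

```text
time: 16.12
position: [0.6192, -0.0496, -0.0154]
tool_rot: [[0.093, 0.0, 0.996], [-0.996, -0.0, 0.093], [0.0, -1.0, 0.0]]
ft_force: [-0.7, 0.2, 1.0]
finger_gap: 0.036
```

Emit:
drive_tool([
  [0, 0, 0, 0, 0.7, 0, 255],
  [0, 0, 0, 0, 0, 0, 255],
])

```text
time: 16.38
position: [0.6193, -0.0496, -0.0154]
tool_rot: [[0.093, 0.0, 0.996], [-0.996, -0.0, 0.093], [0.0, -1.0, 0.0]]
ft_force: [-2.4, 0.4, 5.6]
finger_gap: 0.0359
```

Emit:
drive_tool([
  [0, 0, 0, 0, 0, 0, 0],
  [0, 0, 0, 0, 0, 0, 0],
  [0, 0, 0, 0, 0, 0, 0],
  [0, 0, 0, 0, 0, 0, 0],
  [0, 0, 0, 0, -20, 0, 0],
  [0, 0, 0, 0, -40, 0, 0],
  [0, 0, 0, 0, -40, 0, 0],
  [0, 0, 0, -40, -30, 0, 0],
  [0, 0, 0, -40, 0, 0, 0],
  [0, 0, 0, 0, 0, 0, 0],
])

```text
time: 17.62
position: [0.612, 0.0323, 0.116]
tool_rot: [[0.096, 0.002, 0.995], [-0.995, 0.0, 0.096], [-0.0, -1.0, 0.002]]
ft_force: [0.5, -0.2, 0.1]
finger_gap: 0.0853
```

```bash
python3 - <<'E'
from h import *
import pickle
m=imaging.camera_model("wrist")
f=imaging.grab_frame("wrist"); cv2.imwrite("pics/w8.png",f); pickle.dump(m,open("w8.pkl","wb"))
print(readout.get_state()["position"])
E
```

```text
[0.61197428 0.03097514 0.11536668]
```

View pics/w8.png

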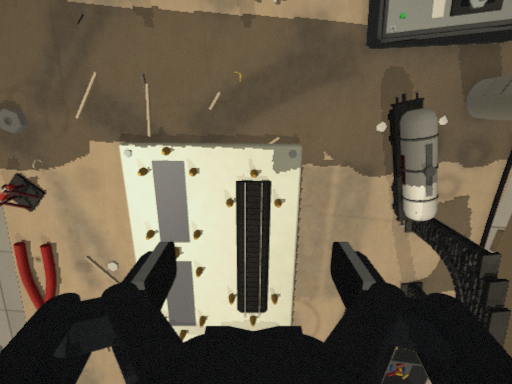

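```bash
python3 - <<'E'
import cv2
f=cv2.imread("pics/w8.png")
cv2.imwrite("pics/w8c.png",cv2.resize(f[140:335,120:310],None,fx=4,fy=3,interpolation=cv2.INTER_CUBIC))
E
```

```text
(no output)
```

View pics/w8c.png

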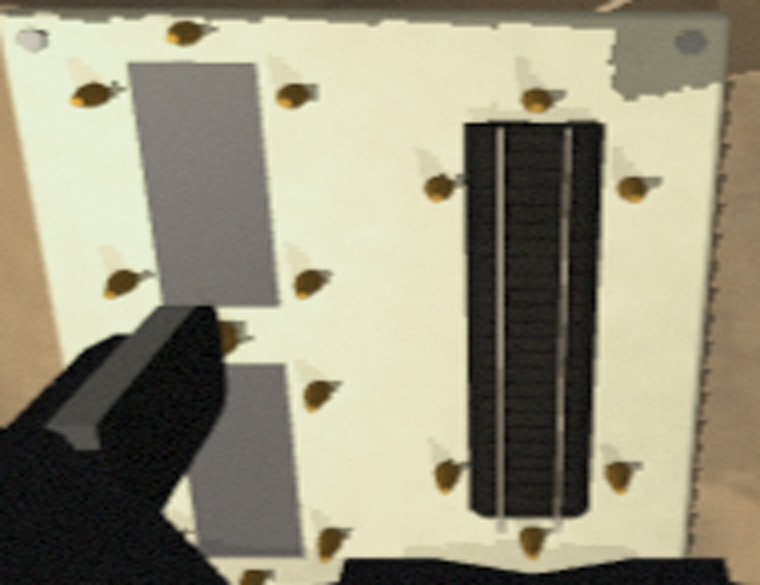

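```bash
python3 - <<'E'
from h import *
import pickle; m=pickle.load(open("w8.pkl","rb"))
def c(u,v,z): return p2w(m,(u+.5)/4-.5+120,(v+.5)/3-.5+140,z)
def r(q,z):
    w=[c(*a,z) for a in q]; d=(w[0]+w[1]-w[2]-w[3]); print(np.round(np.mean(w,0),4),[round(np.linalg.norm(w[i]-w[(i+1)%4]),4) for i in range(4)],np.degrees(np.arctan2(-d[0],d[1])))
r([(129,63),(256,63),(279,305),(162,305)],.01)
r([(465,123),(604,123),(589,516),(470,514)],.018)
def rot(m):pass
# row check: side pins tips of S1
P=[c(*a,.023) for a in [(86,98),(292,99),(312,288),(116,290)]];print(np.mean(P,0),np.linalg.norm(P[0]-P[1]),np.linalg.norm(P[0]-P[3]))
P=[c(*a,.023) for a in [(438,192),(633,192),(619,482),(448,482)]];print(np.mean(P,0),np.linalg.norm(P[0]-P[1]),np.linalg.norm(P[0]-P[3]))
E
```

```text
[0.5265 0.     0.01  ] [np.float64(0.033), np.float64(0.0937), np.float64(0.0335), np.float64(0.0937)] 4.880753206002491
[ 0.6202 -0.0466  0.018 ] [np.float64(0.036), np.float64(0.1661), np.float64(0.0364), np.float64(0.1651)] 5.0035151605337305
[0.52886871 0.00222447 0.023     ] 0.05172946718755495 0.07131010617348021
[ 0.62109457 -0.04806561  0.023     ] 0.050932430375358564 0.12167873653265214
```

Emit:
drive_tool([
  [0, 0, 0, -45, 0, 3, 0],
  [0, 0, 0, -45, 0, 3, 0],
  [0, 0, 0, -45, 0, 3, 0],
  [0, 0, 0, -45, 0, 3, 0],
  [0, 0, 0, -38.5, 0, 2, 0],
  [0, 0.095, 0, 0, 30, 0, 0],
  [0, 0, 0, 0, 20, 0, 0],
  [0, 0, 0, 0, 0, 0, 0],
  [0, 0, 0, 0, 0, 0, 0],
])

```text
time: 18.8
position: [0.6061, 0.2483, 0.0651]
tool_rot: [[-0.003, 0.001, 1.0], [-1.0, 0.0, -0.003], [-0.0, -1.0, 0.001]]
ft_force: [0.4, -1.2, 0.6]
finger_gap: 0.0855
```

```bash
python3 - <<'E'
from h import *
import pickle
m=imaging.camera_model("wrist")
f=imaging.grab_frame("wrist"); cv2.imwrite("pics/w9.png",f); pickle.dump(m,open("w9.pkl","wb"))
print(readout.get_state()["position"]); print(w2p(m,(.6055,.250,.005)))
E
```

```text
[0.60624445 0.24851044 0.06540579]
[251.18114223 193.82203619]
```

View pics/w9.png

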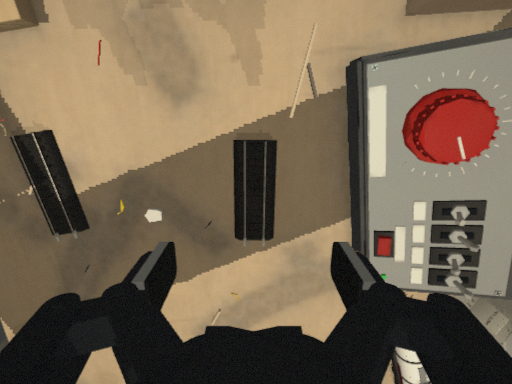

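Emit:
drive_tool([
  [0, 0, 0, -2, 40, 0.5, 0],
  [0, 0, 0, 0, 30, 0, 0],
  [0, 0, 0, 0, 15, 0, 0],
  [0, 0, 0, 0, 7, 0, 0],
  [0, 0, 0, 0, 0, 0, 0],
  [0, 0, 0, 0, 0, 0, 255],
  [0, 0, 0, 0, 0, 0, 255],
  [0, 0, 0, 0, 0, 0, 255],
  [0, 0, 0, 0, 0, 0, 255],
  [0, 0, 0, 0, 0, 0, 255],
], grip_force=60)

```text
time: 20.1
position: [0.6065, 0.2511, -0.0271]
tool_rot: [[-0.002, 0.001, 1.0], [-1.0, 0.001, -0.002], [-0.001, -1.0, 0.001]]
ft_force: [-1.2, -0.1, 5.6]
finger_gap: 0.0357
```

Emit:
drive_tool([
  [0, 0, 0, 0, -10, 0, 255],
  [0, 0, 0, 0, -50, 0, 255],
  [0, 0, 0, 0, -50, 0, 255],
  [0, -0.09, 0, 0, 0, 0, 255],
  [0, 0, 0, 0, 0, 0, 255],
  [0, 0, 0, 45, 0, -13, 255],
  [0, 0, 0, 45, 0, -13, 255],
  [0, 0, 0, 45, 0, -13, 255],
  [0, 0, 0, 45, 0, -13, 255],
  [0, 0, 0, 0, 0, 0, 255],
])

```text
time: 21.35
position: [0.5689, 0.0643, 0.0812]
tool_rot: [[0.082, -0.002, 0.997], [-0.997, -0.001, 0.082], [0.001, -1.0, -0.002]]
ft_force: [-0.3, 0.2, -0.3]
finger_gap: 0.0358
```

Emit:
drive_tool([
  [0, 0, 0, 45, 0, -13, 255],
  [0, 0, 0, 45, 0, -13, 255],
  [0, 0, 0, 45, 0, -13, 255],
  [0, 0, 0, 46, 0, -12, 255],
  [0, 0, 0, 0, 40, 0, 255],
  [0, 0, 0, 0, 20, 0, 255],
  [0, 0, 0, 0, 12, 0, 255],
  [0, 0, 0, 0, 0, 0, 255],
  [0, 0, 0, 0, 0, 0, 255],
])

```text
time: 22.48
position: [0.5357, -0.1175, 0.0108]
tool_rot: [[0.088, 0.001, 0.996], [-0.996, -0.0, 0.088], [0.0, -1.0, 0.001]]
ft_force: [0.1, -0.4, -1.4]
finger_gap: 0.0362
```

```bash
python3 - <<'E'
from h import *
import pickle
m=imaging.camera_model("wrist")
f=imaging.grab_frame("wrist"); cv2.imwrite("pics/w10.png",f); pickle.dump(m,open("w10.pkl","wb"))
print(readout.get_state()["position"]); 
cv2.imwrite("pics/w10c.png",cv2.resize(f[60:260,150:350],None,fx=3,fy=3,interpolation=cv2.INTER_CUBIC))
E
```

```text
[ 0.53575951 -0.11763993  0.01089733]
```

View pics/w10.png

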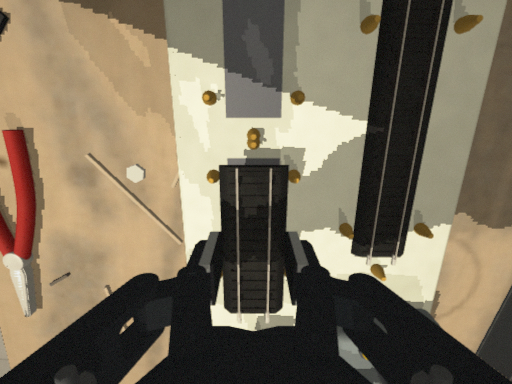

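View pics/w10c.png

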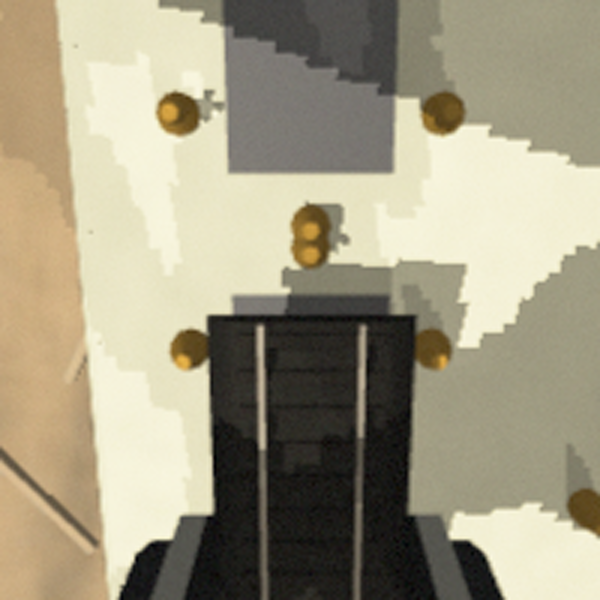

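```bash
python3 - <<'E'
from h import *
import pickle; m=pickle.load(open("w10.pkl","rb"))
def c(u,v,z): return p2w(m,(u+.5)/3-.5+150,(v+.5)/3-.5+60,z)
print('strip',c(312,296,.01),'piece',c(312,316,.045),'pin tip',c(310,254,.023),'sidepins',(c(189,350,.023)+c(435,350,.023))/2,'sidebase', c(312,350,.012))
w=lambda u,v,z:p2w(m,u,v,z)
print('piece bottom end',w(252,314,.045),w(252,321,.045))
E
```

```text
strip [ 0.53300753 -0.07267683  0.01      ] piece [ 0.53262039 -0.06965581  0.045     ] pin tip [ 0.53162473 -0.06207951  0.023     ] sidepins [ 0.53373635 -0.08124714  0.023     ] sidebase [ 0.53401805 -0.08404746  0.012     ]
piece bottom end [ 0.53999062 -0.16368561  0.045     ] [ 0.54046215 -0.16907161  0.045     ]
```

Emit:
drive_tool([
  [0, 0, 0, -1.8, 0, 0, 255],
  [0, 0, 0, 0, 12, 0, 255],
  [0, 0, 0, 0, 8, 0, 255],
  [0, 0, 0, 0, 5, 0, 255],
  [0, 0, 0, 0, 2, 0, 255],
  [0, 0, 0, 0, 1.2, 0, 255],
  [0, 0, 0, 0, 0, 0, 255],
])

```text
time: 23.4
position: [0.5346, -0.1159, -0.0172]
tool_rot: [[0.088, -0.0, 0.996], [-0.996, 0.0, 0.088], [-0.0, -1.0, -0.0]]
ft_force: [-5.8, 1.0, 9.9]
finger_gap: 0.0362
```

Emit:
drive_tool([
  [0, 0, 0, 0, 0, 0, 0],
  [0, 0, 0, 0, 0, 0, 0],
  [0, 0, 0, 0, 0, 0, 0],
  [0, 0, 0, 0, 0, 0, 0],
  [0, 0, 0, 0, -20, 0, 0],
  [0, 0, 0, 0, -50, 0, 0],
  [0, 0, 0, 0, -40, 0, 0],
  [0, 0, 0, -47, -15, -10, 0],
  [0, 0, 0, -47, 0, -10, 0],
  [0, 0, 0, 0, 0, 0, 0],
])

```text
time: 24.65
position: [0.5062, -0.0219, 0.1072]
tool_rot: [[0.091, 0.001, 0.996], [-0.996, 0.0, 0.091], [-0.0, -1.0, 0.001]]
ft_force: [0.3, 0.4, 1.2]
finger_gap: 0.0854
```

```bash
python3 - <<'E'
from h import *
import pickle
m=imaging.camera_model("wrist")
f=imaging.grab_frame("wrist"); cv2.imwrite("pics/w11.png",f); pickle.dump(m,open("w11.pkl","wb"))
print(readout.get_state()["position"]); 
E
```

```text
[ 0.50667504 -0.02314973  0.10699   ]
```

View pics/w11.png

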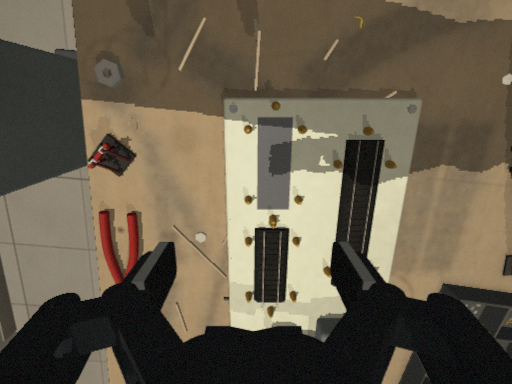

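Emit:
drive_tool([
  [0, 0, 0, -48, 0, -9, 0],
  [0, 0, 0, -48, 0, -9, 0],
  [0, 0, 0, -48, 0, -9, 0],
  [0, 0, 0, -48, 0, -9, 0],
  [0, 0, 0, -47, 0, -10, 0],
  [0, 0, 0, -47, 0, -10, 0],
  [0, -0.07, 0, 0, 30, 0, 0],
  [0, 0, 0, 0, 10, 0, 0],
  [0, 0, 0, 0, 0, 0, 0],
  [0, 0, 0, 0, 0, 0, 0],
])

```text
time: 25.95
position: [0.4266, 0.2554, 0.0676]
tool_rot: [[0.155, 0.001, 0.988], [-0.988, 0.0, 0.155], [-0.0, -1.0, 0.001]]
ft_force: [0.4, 0.7, 0.8]
finger_gap: 0.0856
```

```bash
python3 - <<'E'
from h import *
import pickle
m=imaging.camera_model("wrist")
f=imaging.grab_frame("wrist"); cv2.imwrite("pics/w12.png",f); pickle.dump(m,open("w12.pkl","wb"))
s=readout.get_state();print(s["position"],s["tool_rot"]); print(w2p(m,(.4248,.2565,.009)),w2p(m,s["position"]*[1,1,0]+[0,0,.009]))
E
```

```text
[0.42662024 0.2555739  0.06769426] [[ 1.55575690e-01  1.19129240e-03  9.87823256e-01]
 [-9.87823857e-01  6.76408286e-04  1.55574968e-01]
 [-4.82836559e-04 -9.99999062e-01  1.28201974e-03]]
[250.28494   194.5298103] [252.12765726 195.79419625]
```

View pics/w12.png

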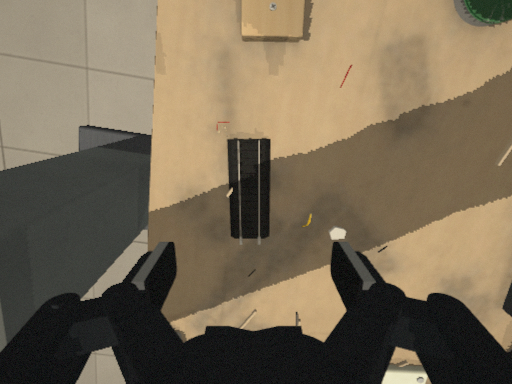

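Emit:
drive_tool([
  [0, 0, 0, -2.5, 40, -2, 0],
  [0, 0, 0, 0, 30, 0, 0],
  [0, 0, 0, 0, 16, 0, 0],
  [0, 0, 0, 0, 8, 0, 0],
  [0, 0, 0, 0, 0, 0, 0],
  [0, 0, 0, 0, 0, 0, 255],
  [0, 0, 0, 0, 0, 0, 255],
  [0, 0, 0, 0, 0, 0, 255],
  [0, 0, 0, 0, 0, 0, 255],
  [0, 0, 0, 0, 0, 0, 255],
])

```text
time: 27.25
position: [0.424, 0.2584, -0.0264]
tool_rot: [[0.157, 0.001, 0.988], [-0.988, 0.001, 0.157], [-0.001, -1.0, 0.001]]
ft_force: [-0.5, -0.3, 5.0]
finger_gap: 0.0359
```

Emit:
drive_tool([
  [0, 0, 0, 0, -10, 0, 255],
  [0, 0, 0, 0, -50, 0, 255],
  [0, 0, 0, 0, -40, 0, 255],
  [0, 0.068, 0, 0, 0, 0, 255],
  [0, 0, 0, 0, 0, 0, 255],
  [0, 0, 0, 44, 0, 13, 255],
  [0, 0, 0, 44, 0, 13, 255],
  [0, 0, 0, 44, 0, 13, 255],
  [0, 0, 0, 44, 0, 13, 255],
  [0, 0, 0, 0, 0, 0, 255],
])

```text
time: 28.5
position: [0.4913, 0.085, 0.0721]
tool_rot: [[0.088, -0.001, 0.996], [-0.996, -0.001, 0.088], [0.0, -1.0, -0.001]]
ft_force: [0.5, 0.0, -0.9]
finger_gap: 0.0357
```

Emit:
drive_tool([
  [0, 0, 0, 44, 0, 12.5, 255],
  [0, 0, 0, 43, 0, 12, 255],
  [0, 0, 0, 0, 40, 0, 255],
  [0, 0, 0, 0, 22, 0, 255],
  [0, 0, 0, 0, 0, 0, 255],
  [0, 0, 0, 0, 0, 0, 255],
])

```text
time: 29.25
position: [0.5236, 0.0035, 0.0116]
tool_rot: [[0.091, 0.001, 0.996], [-0.996, 0.0, 0.091], [-0.0, -1.0, 0.001]]
ft_force: [-0.0, -0.0, 0.1]
finger_gap: 0.0357
```

```bash
python3 - <<'E'
from h import *
import pickle
m=imaging.camera_model("wrist")
f=imaging.grab_frame("wrist"); cv2.imwrite("pics/w13.png",f); pickle.dump(m,open("w13.pkl","wb"))
s=readout.get_state();print(s["position"],s["tool_rot"][0]); 
cv2.imwrite("pics/w13c.png",cv2.resize(f[140:340,150:350],None,fx=3,fy=3,interpolation=cv2.INTER_CUBIC))
E
```

```text
[0.52385083 0.00346921 0.0119201 ] [0.09090295 0.00145139 0.9958587 ]
```

View pics/w13c.png

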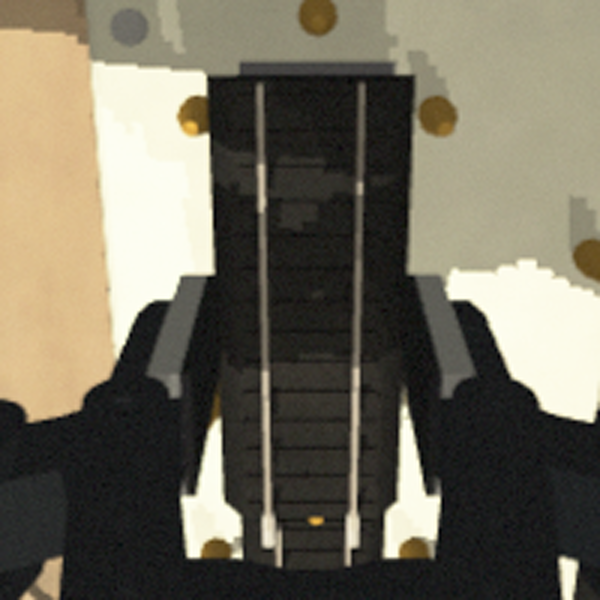

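Emit:
drive_tool([
  [0, 0, 0, -1.8, 0, 1.2, 255],
  [0, 0, 0, 0, 12, 0, 255],
  [0, 0, 0, 0, 8, 0, 255],
  [0, 0, 0, 0, 5, 0, 255],
  [0, 0, 0, 0, 2, 0, 255],
  [0, 0, 0, 0, 1.2, 0, 255],
  [0, 0, 0, 0, 0, 0, 255],
])

```text
time: 30.18
position: [0.524, 0.0049, -0.0164]
tool_rot: [[0.09, -0.0, 0.996], [-0.996, 0.0, 0.09], [-0.0, -1.0, -0.0]]
ft_force: [-6.8, 0.7, 9.7]
finger_gap: 0.036
```

Emit:
drive_tool([
  [0, 0, 0, 0, 0, 0, 0],
  [0, 0, 0, 0, 0, 0, 0],
  [0, 0, 0, 0, 0, 0, 0],
  [0, 0, 0, 0, 0, 0, 0],
  [0, 0, 0, 0, -20, 0, 0],
  [0, 0, 0, 0, -50, 0, 0],
  [0, 0, 0, 0, -50, 0, 0],
  [0, 0, 0, 0, -40, 0, 255],
  [0, 0, 0, 0, -40, 0, 255],
  [0, 0, 0, 0, 0, 0, 255],
])

```text
time: 31.42
position: [0.5257, 0.0049, 0.1857]
tool_rot: [[0.09, 0.005, 0.996], [-0.996, 0.0, 0.09], [0.0, -1.0, 0.005]]
ft_force: [0.1, 0.1, -0.2]
finger_gap: 0.032
```

```bash
python3 - <<'E'
from h import *
import pickle
m=imaging.camera_model("wrist")
f=imaging.grab_frame("wrist"); cv2.imwrite("pics/w14.png",f); pickle.dump(m,open("w14.pkl","wb"))
s=readout.get_state();print(s["position"],s["tool_rot"][0]); 
f=imaging.grab_frame("scene");cv2.imwrite("pics/s14.png",cv2.resize(f[190:300,100:260],None,fx=5,fy=5,interpolation=cv2.INTER_CUBIC))
E
```

```text
[0.52504437 0.00487794 0.18361453] [0.08986381 0.00246241 0.99595102]
```

View pics/w14.png

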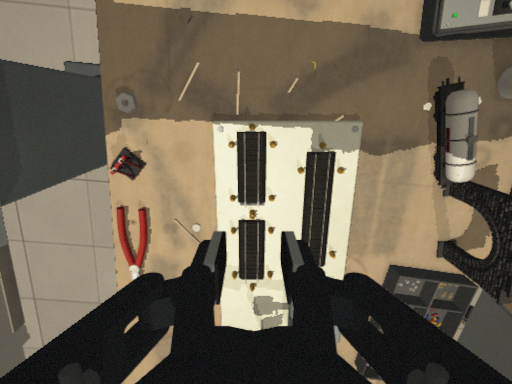

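View pics/s14.png

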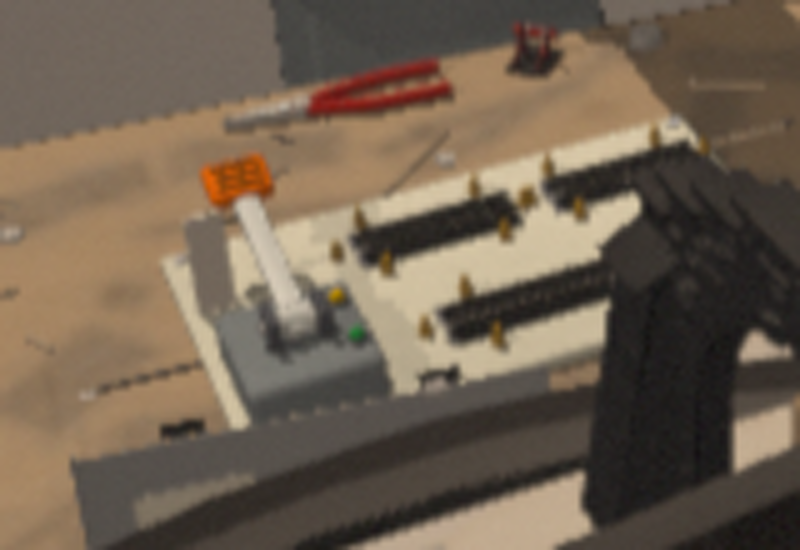

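Emit:
drive_tool([
  [0, 0, 0, 43, 0, -29, 255],
  [0, 0, 0, 43, 0, -29, 255],
  [0, 0, 0, 43, 0, -29, 255],
  [0, 0, 0, 0, 0, 0, 255],
  [0, 0, 0, 0, 0, 0, 255],
  [0, 0, 0, 0, 0, 0, 255],
])

```text
time: 32.28
position: [0.4495, -0.1306, 0.1818]
tool_rot: [[0.091, -0.001, 0.996], [-0.996, 0.0, 0.091], [-0.0, -1.0, -0.001]]
ft_force: [0.3, 0.4, -0.5]
finger_gap: 0.0002
```

```bash
python3 - <<'E'
from h import *
import pickle
m=imaging.camera_model("wrist")
f=imaging.grab_frame("wrist"); cv2.imwrite("pics/w15.png",f); pickle.dump(m,open("w15.pkl","wb"))
s=readout.get_state();print(s["position"],s["tool_rot"][0],s["finger_gap"]); print(w2p(m,(.531,-.221,.078)))
E
```

```text
[ 0.44957484 -0.13052176  0.18199104] [ 9.14424776e-02 -6.98438717e-04  9.95810115e-01] -0.0003233325872624168
[314.5905522  262.68769879]
```

View pics/w15.png

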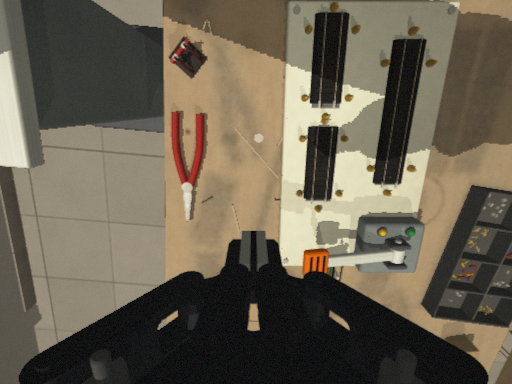

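Emit:
drive_tool([
  [0, 0, 0, 47, 0, 35.5, 255],
  [0, 0, 0, 47.4, 0, 35.6, 255],
  [0, 0, 0, 0, 50, 0, 255],
  [0, 0, 0, 0, 35, 0, 255],
  [0, 0, 0, 0, 25, 0, 255],
  [0, 0, 0, 0, 7, 0, 255],
  [0, 0, 0, 0, 0, 0, 255],
  [0, 0, 0, 0, 0, 0, 255],
])

```text
time: 33.33
position: [0.5293, -0.2191, 0.0669]
tool_rot: [[0.09, 0.002, 0.996], [-0.996, -0.001, 0.09], [0.001, -1.0, 0.002]]
ft_force: [0.2, 0.1, 0.4]
finger_gap: 0.0001
```

```bash
python3 - <<'E'
from h import *
f=imaging.grab_frame("wrist"); cv2.imwrite("pics/w16.png",f)
f=imaging.grab_frame("scene");cv2.imwrite("pics/s16.png",cv2.resize(f[190:300,100:260],None,fx=5,fy=5,interpolation=cv2.INTER_CUBIC))
s=readout.get_state();print(s["position"],s["ft_force"])
E
```

```text
[ 0.52918745 -0.21922365  0.06671059] [-0.19499295  0.16095214 -0.08594933]
```

View pics/w16.png

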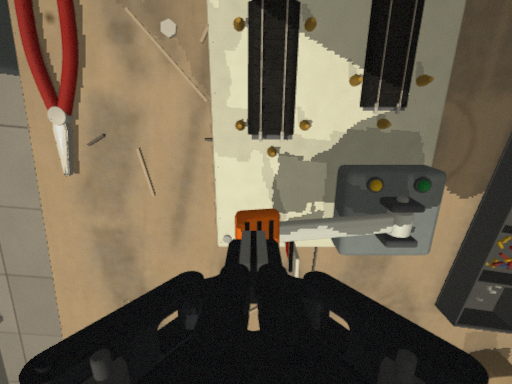

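View pics/s16.png

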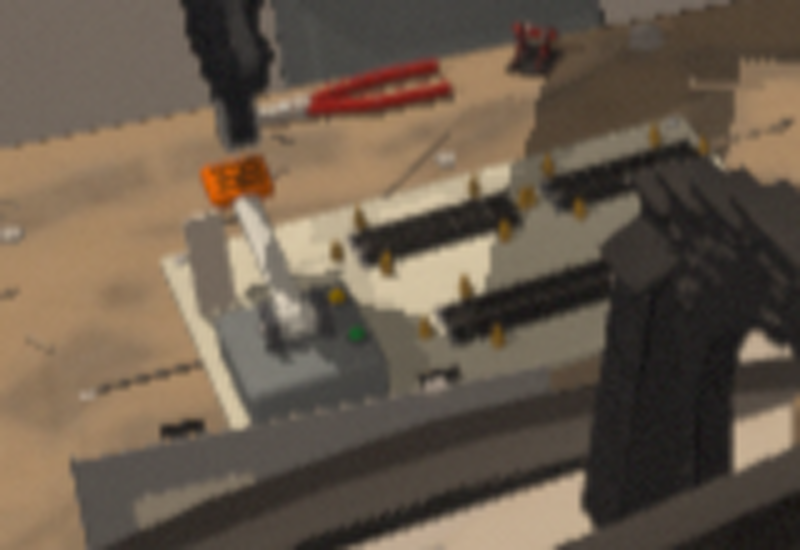

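```bash
python3 - <<'E'
from h import *
m=imaging.camera_model("wrist")
for u,v in [(236,212),(280,209)]: print(p2w(m,u,v,.078))
for z in (.0667+.0277,.0667): print(w2p(m,(.5292-.001,-.2192+.011,z)))
E
```

```text
[ 0.5181048  -0.20745983  0.078     ]
[ 0.5457708  -0.20291252  0.078     ]
[251.59803397 225.24255657]
[251.73850938 207.99755212]
```

Emit:
drive_tool([
  [0, 0, 0, 0, 7, 0, 255],
  [0, 0, 0, 0, 5, 0, 255],
  [0, 0, 0, 0, 2, 0, 255],
  [0, 0, 0, 0, 2, 0, 255],
  [0, 0, 0, 0, 0, 0, 255],
  [0, 0, 0, 0, 0, 0, 255],
])

```text
time: 34.17
position: [0.5286, -0.2191, 0.0497]
tool_rot: [[0.09, 0.0, 0.996], [-0.996, -0.0, 0.09], [0.0, -1.0, 0.0]]
ft_force: [-1.5, 0.6, 3.1]
finger_gap: -0.0
```

Emit:
drive_tool([
  [0, 0, 0, 0, 2, 0, 255],
  [0, 0, 0, 0, 3, 0, 255],
  [0, 0, 0, 0, 3, 0, 255],
  [0, 0, 0, 0, 3, 0, 255],
  [0, 0, 0, 0, 3, 0, 255],
  [0, 0, 0, 0, 2, 0, 255],
  [0, 0, 0, 0, 0, 0, 255],
  [0, 0, 0, 0, 0, 0, 255],
])

```text
time: 35.17
position: [0.5281, -0.2191, 0.0333]
tool_rot: [[0.09, -0.001, 0.996], [-0.996, -0.0, 0.09], [0.0, -1.0, -0.001]]
ft_force: [-3.8, -0.6, 5.8]
finger_gap: 0.0002
```

Emit:
drive_tool([
  [0, 0, 0, 0, 1.5, 0, 255],
  [0, 0, 0, 0, 1.5, 0, 255],
  [0, 0, 0, 0, 0.5, 0, 255],
  [0, 0, 0, 0, 0, 0, 255],
  [0, 0, 0, 0, 0, 0, 255],
  [0, 0, 0, 0, 0, 0, 255],
  [0, 0, 0, 0, 0, 0, 255],
])

```text
time: 36.05
position: [0.5282, -0.2191, 0.03]
tool_rot: [[0.09, -0.001, 0.996], [-0.996, -0.0, 0.09], [0.0, -1.0, -0.001]]
ft_force: [-4.3, 0.4, 7.0]
finger_gap: -0.0001
```

```bash
python3 - <<'E'
from h import *
f=imaging.grab_frame("wrist"); cv2.imwrite("pics/w17.png",f)
f=imaging.grab_frame("scene");cv2.imwrite("pics/s17.png",cv2.resize(f[200:280,120:220],None,fx=7,fy=7,interpolation=cv2.INTER_CUBIC))
f=imaging.grab_frame("top");cv2.imwrite("pics/t17.png",cv2.resize(f[135:255,240:400],None,fx=5,fy=5,interpolation=cv2.INTER_CUBIC))
s=readout.get_state();print(s["position"],s["ft_force"])
E
```

```text
[ 0.52813697 -0.21912873  0.02996775] [-4.56712062 -0.01896491  6.91080149]
```

View pics/w17.png

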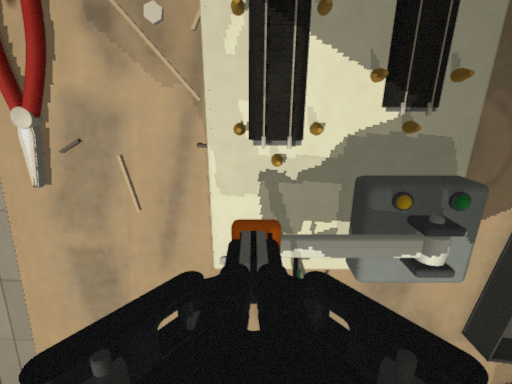

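View pics/s17.png

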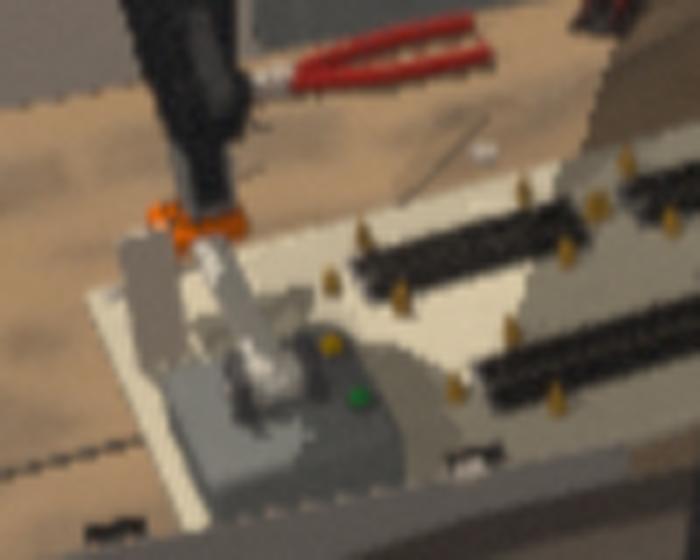

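View pics/t17.png

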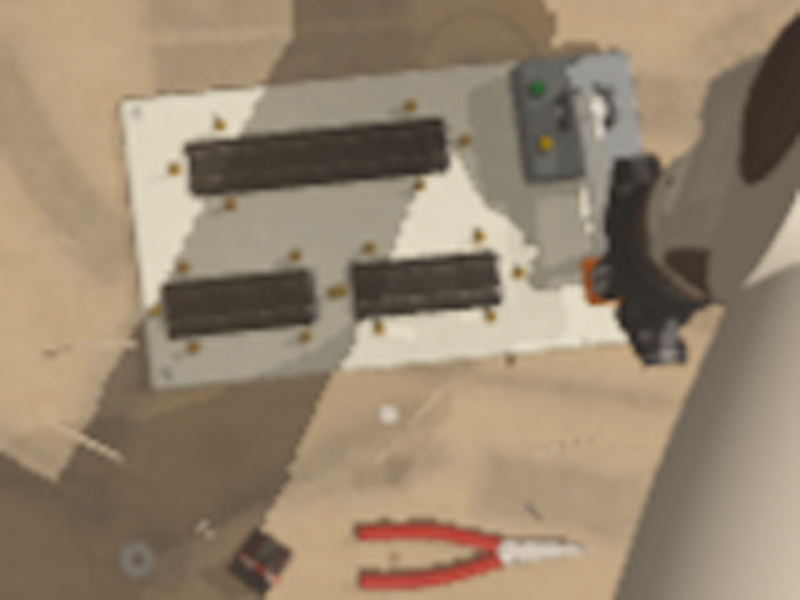

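Emit:
drive_tool([
  [0, 0, 0, 0, 0, 0, 255],
  [0, 0, 0, 0, 0, 0, 255],
  [0, 0, 0, 0, 0, 0, 255],
  [0, 0, 0, 0, 0, 0, 255],
  [0, 0, 0, 0, 0, 0, 255],
])

```text
time: 36.83
position: [0.5282, -0.2191, 0.03]
tool_rot: [[0.09, -0.001, 0.996], [-0.996, -0.0, 0.09], [0.0, -1.0, -0.001]]
ft_force: [-4.2, -0.5, 7.8]
finger_gap: 0.0001
```

```bash
python3 - <<'E'
import cv2
f=cv2.imread("pics/w17.png"); cv2.imwrite("pics/w17c.png",cv2.resize(f[215:295,225:345],None,fx=6,fy=6,interpolation=cv2.INTER_CUBIC))
E
```

```text
(no output)
```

View pics/w17c.png

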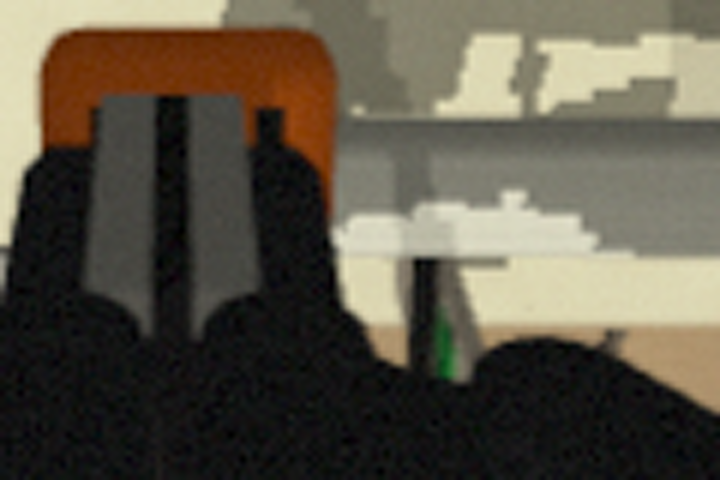

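```bash
python3 -c "
from workcell import robot; print(robot.finish_job())"
```

```text
the job is handed in; nothing more can be done
None
```

The job is handed in at about 37 s of the 72 s allowed. All three pieces lie in their places, and the gripper is holding the lever at about half travel. No verdict is reported back.

- **Placing:** The long piece went into the back row and the two short ones into the front row. All three were let go with the lever still up. The wrist, top and scene pictures showed each lying flat between its pins.
- **Lever:** I pressed it straight down about 20 mm from first contact with the shut fingers. That works out to about 0.175 rad, with 7 to 8 N on the tool, and both readings held steady for the last 1.5 s. The angle is worked out from the press depth, because the wrist picture shows only part of the green band beside the pointer.
- **Bystanders:** In the last top picture the pliers, buffer stop and nut were where they started.

**Checks that disagreed:**
- **Height reading:** The reported tool height was off. The fingertips met the bench at a reading of -27.7 mm, so the first grasp of the long piece closed above it. I found the offset by touching the bench and used it from then on.
- **Top camera:** It placed the pieces about 4 mm nearer the robot than the wrist camera did. I used the wrist camera's figures for the final fits.

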